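# Try two hinge sleeves on the leaning gauge pin and sort them

### The arm

A 6-joint arm with a two-finger parallel gripper is mounted at the origin on the work surface. World frame = base frame: x ahead of the robot, y to its left, z up, the work surface at z = 0. Lengths are in m, angles in rad, forces in N, time in s.
With the tool pointing down it reaches from about 0.375 to 0.9 m from the base axis. Payload 3.1 kg.
Tool frame: the origin (TCP) lies on the centre line of the jaws, within the pads' length; the fingertips stand robot.finger_overhang ahead of it and the grasp point (between the pads) lies 2 mm behind it (robot.finger_overhang is the distance from the TCP to the fingertips, in m); z points along the fingers, y is the direction in which the jaws open and shut (so a half turn about z gives the same grasp; the last joint's range is limited). The gripper opens to 87 mm and grips with 3 to 60 N. Pads are 19 mm wide; open, the fingers measure 117 mm over their backs; the gripper's body (75 mm by 190 mm) begins 51 mm behind the grasp point.
Start: joints at [-1.466, 0.527, 1.433, -0, 1.181, -0.178], TCP at [0.174, -0.6, 0.24] pointing down, gripper open.
Joint ranges: [-3.08, 3.08], [-0.75, 2.2], [0.22, 2.44], [-1.43, 4.57], [0, 2.65], [-2.85, 2.85]. Speed limits (rad/s): [2.79, 2.79, 3.14, 3.14, 3.14, 3.14].

### API

Orientations are given as a unit quaternion [x, y, z, w].
In Python, from rig import robot gives the robot as it stands. The module is installed in compiled form; this text tells all that it offers.
- The arm moves only by the tool step_arm, never from a script. Its arguments are lists of equal length, an entry for each row: "slide": the shift along the tool's x, y, z in mm, a list of three; "twist": the turn about the tool's z in degrees. A call has 1 to 20 rows; each row shifts and turns the commanded pose from where the row before left it, along the tool's axes as they then stand; what a row does not reach is not made up. A row lasts 1/12 s, in which the tool goes at most 41.7 mm and 7.16 degrees, less where a joint would pass 70% of its speed; a pose out of reach is approached as far as the arm can. A call is refused whole if a number of a shift passes 41.7 or a number of a turn 7.16, either way. A call with a gripper value outside its range is refused whole. "jaw" is the finger opening in mm, from 0 to 87, set as the call begins (left out, the last holds). The fingers move at their own pace and stop on an object; "force" is the grip in N (left out, the last holds). Time passes only in rows, so rows that do not move let the fingers close. It gives the time, the measured TCP pose, the force and the opening at its end, in the units of the state.
- robot.get_obs(): the state, without advancing time (a new reading comes with each control period).
- robot.camera(name): name is "side" or "top" or "wrist"; returns a dict with "color" (384x512x3 uint8, blue, green, red), "depth" (384x512 float32, m along the optical axis (not along the pixel's ray), 0 where there is no reading), "camera_matrix" (3x3 intrinsics, pixels), "origin" and "orientation" of the camera in the world. Camera axes: x right, y down, z forward; pixel columns grow to the right and rows downward; lengths in m; the calibration is good to about 2 mm. The wrist camera is an equidistant fisheye: a pixel r from the principal point sees the ray r / f radians off the axis. A picture is of the moment at which its call begins.
- robot.hand_in(): hands the job in, once; it reports no verdict.
The state is a dict: "time": time; "q": joint angles; "joint_velocities": joint speeds; "joint_torque": joint torques, N m; "position": TCP position; "tool_rot": TCP orientation; "ft_force": force on the tool from outside, world axes, zero at the start; "moment": the same for the moment, N m; "grip_width": finger opening in m.
Only numpy, scipy, OpenCV 4.12 (cv2) and the standard library are available. Lean on these libraries where they do the work, as an engineer would, in place of code of your own. Each camera call takes 0.05 s, during which the arm holds its last target.

### The job

Two aluminium sleeves for a gate hinge stand on the bench, and one of them was not reamed right through: try each in turn on the leaning steel gauge pin, easing it down the pin, without forcing it, until it either sits fully home on the collar or stops short by itself. Sort each one before you try the other: stand the sleeve that goes home upright on the green liner in the organiser box, and the sleeve that stops short upright on the red liner. Leave the mallet, the spatula and the two spring clamps where they lie.

Things in the scene. Friction and masses are not known exactly. Their poses are not given: they have to be found in the camera images.
- sleeve_1: One of two aluminium sleeves that look alike outside: round tube, 44 mm diameter, 90 mm long, same either way up, about 0.2 kg, standing on end at the start. Both ends are open with a 32 mm bore. In one sleeve this bore goes right through; in the other the middle 30 mm of the length is still narrow (25 mm). Trying it on the pin tells which. Origin: centre of the tube, 45 mm from either end; z: its axis.
- sleeve_2: The other of the two sleeves: same outside, same origin and axes as sleeve_1.
- gauge_pin: Fixed steel gauge pin leaning 32 degrees (0.56 rad) from vertical, roughly towards the robot. 28 mm diameter, 70 mm long from collar to tip, its last 12 mm a cone to 14 mm across. Origin: on its axis at the upper face of the collar (dark disc, 52 mm diameter, 6 mm thick), 80 mm above the bench; z: along the pin to its tip; y: level. A good sleeve slides down to the collar with 2 mm play all round.
- gauge: The pin's fixed stand: plywood foot 170 x 150 x 15 mm under a jarrah wedge 120 mm long, 95 mm wide, 37 mm high at the low end (towards the robot) and 112 mm at the high end. Origin: on the bench under the middle of the wedge; x: level, towards the high end; z up. A sleeve that is not reamed through stops on the pin's cone with its lower end about 31 mm short of the collar.
- organiser: Grey plastic organiser box, fixed, 300 mm (x) by 200 mm (y), walls 45 mm high, partitions 41 mm. Origin: centre of its underside; z up. On its +y side two large bays, 145 x 130 mm, side by side along x; on its -y side four small bays with hinge pins. The lid, hinged on the -y rim, is folded right back and slopes from the rim down to the bench 200 mm further out.
- green_liner: Green liner, 138 x 124 x 2 mm, flat on the 3 mm floor of one of the organiser's two large bays (either one): the place for the sleeve that goes fully home. Origin: centre of its underside, 3 mm above the bench; its top lies 5 mm above the bench; x, y as the organiser's.
- red_liner: Red liner, 138 x 124 x 2 mm, in the other large bay: the place for the sleeve that stops short. Origin and axes as green_liner.
- mallet: Bystander: wooden mallet lying on the bench, head 62 x 105 x 60 mm, 290 mm long overall. Origin on the bench near mid length; x: along the handle to the head.
- spatula: Bystander: stainless steel spatula, 240 mm long, lying flat. x: along its length.
- clamp_1: Bystander: yellow spring clamp lying on its side, about 150 mm long, 26 mm high, origin on the bench at its pivot.
- clamp_2: Bystander: the other yellow spring clamp, same as clamp_1.
Not all that is in view belongs to the job. What is shaped like the sleeve_2 but purple or yellow is not meant.

How it is judged:
By the outcome, as a careful person would: the job done as asked, in the order asked, and still so for the second after the job is handed in, with the robot touching nothing.
It also fails if it takes over 72 s, if anything falls off the work surface, if the arm or the gripper's body presses on something with over 40 N, if the wrist force passes 120 N, or if a joint passes its speed limit or range.

## Working session

There is one attempt and no reset: what is moved stays moved. The work goes in short steps, Python scripts to look and compute and a tool call to move; the robot and the scene stay as the last step left them, time stands still between calls to the robot, and variables do not carry over. Pictures are saved under pics/ and viewed, and the job is handed in when it is done.

Besides the shell and the picture viewer there is one more tool, called in YAML: its name, and indented under it one key for each argument. step_arm: Moves the arm, as the interface text tells. Its arguments: {"type":"object","properties":{"slide":{"type":"array","items":{"type":"array","items":{"type":"number"}}},"twist":{"type":"array","items":{"type":"number"}},"jaw":{"type":"number"},"force":{"type":"number"}},"required":["slide","twist"]}

```bash
mkdir -p pics; cat > h.py <<'E'
from rig import robot
import numpy as np, cv2, pickle
from scipy.spatial.transform import Rotation as R
def grab(n,tag):
    c=robot.camera(n); cv2.imwrite(f'pics/{tag}.png',c['color']); pickle.dump({k:c[k] for k in c},open(f'pics/{tag}.pkl','wb')); return c
def pts(c):
    K=c['camera_matrix'];d=c['depth'];v,u=np.mgrid[:d.shape[0],:d.shape[1]]
    P=np.stack([(u-K[0,2])/K[0,0]*d,(v-K[1,2])/K[1,1]*d,d],-1)
    o=np.array(c['orientation'])
    M=R.from_quat(o).as_matrix() if o.size==4 else o
    return P@M.T+np.array(c['origin'])
def load(tag): return pickle.load(open(f'pics/{tag}.pkl','rb'))
E
python3 - <<'E'
from h import *
for n in ['side','top','wrist']:
    c=grab(n,n+'0'); print(n,c['camera_matrix'],c['origin'],c['orientation'])
print(robot.get_obs(), robot.finger_overhang)
E
```

```text
side [[399.86838733   0.         262.64210707]
 [  0.         399.86838733 187.85510722]
 [  0.           0.           1.        ]] [0.44801653 0.75541712 0.85906317] [-0.07609061  0.93205119 -0.35321226  0.02705358]
top [[401.60246429   0.         258.96395342]
 [  0.         401.60246429 192.6807638 ]
 [  0.           0.           1.        ]] [0.4630518  0.06008948 1.18582   ] [-0.69668097  0.71558707 -0.03553523  0.03616653]
wrist [[297.31863964   0.         249.882435  ]
 [  0.         297.31863964 190.2285347 ]
 [  0.           0.           1.        ]] [ 0.24530314 -0.57925069  0.38370084] [ 0.79246399 -0.59445288 -0.08305651  0.10829689]
{'time': 0.15, 'q': array([-1.46652001e+00,  5.28245607e-01,  1.43358144e+00, -2.68030767e-05,
        1.18140579e+00, -1.78509429e-01]), 'joint_velocities': array([-0.00017601, -0.00242762, -0.00378067,  0.00026611,  0.00156147,
        0.00034719]), 'joint_torque': array([ 1.34741724e-03, -4.40431237e+01, -1.76842457e+01,  6.34043617e-02,
        5.52557618e-02, -1.02246258e-04]), 'position': array([ 0.17435532, -0.59964388,  0.23880917]), 'tool_rot': array([ 9.90019619e-01,  1.40927223e-01,  1.80463880e-05, -8.19986558e-04]), 'ft_force': array([-0.59731133, -0.16596234, -0.11619169]), 'moment': array([0.01943368, 0.00077083, 0.02454724]), 'grip_width': 0.08732458766759328} 0.017
```

View pics/top0.png

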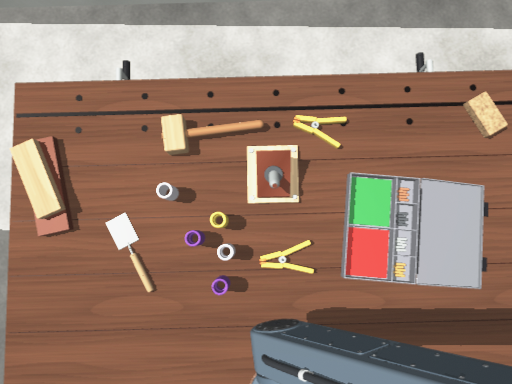

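View pics/side0.png

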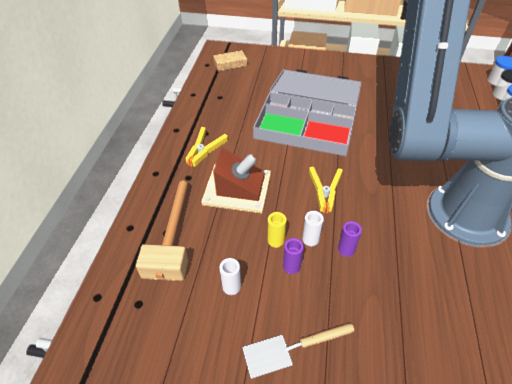

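View pics/wrist0.png

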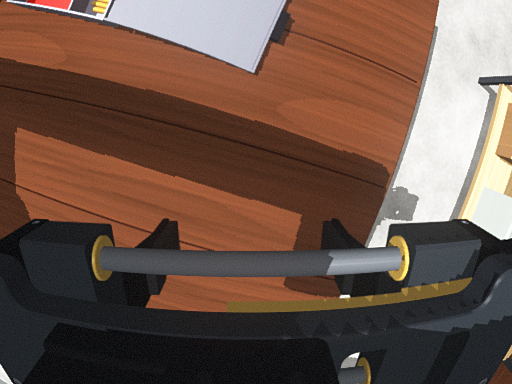

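The two plain metal tubes at top-view pixels (167,191) and (226,252) are the candidates. The lookalikes to avoid are purple (194,238), purple (220,286) and yellow (219,220). I'll measure next.

```bash
python3 - <<'E'
from h import *
c=load('top0');P=pts(c);s=load('side0');S=pts(s)
hsv=cv2.cvtColor(c['color'],cv2.COLOR_BGR2HSV)
# tall tubes: top rim z 0.075..0.1
for n,(u,v) in dict(A=(167,191),B=(226,252),pur1=(194,238),pur2=(220,286),yel=(219,220)).items():
    w=P[v-16:v+17,u-16:u+17].reshape(-1,3); m=(w[:,2]>0.08)&(w[:,2]<0.1); q=w[m]
    (cx,cy),r=cv2.minEnclosingCircle(q[:,:2].astype(np.float32))
    print(n,m.sum(),cx,cy,r,q[:,2].mean(), np.hypot(cx,cy))
def ray(c,u,v,z):
    K=c['camera_matrix'];o=np.array(c['orientation']);M=R.from_quat(o).as_matrix()
    d=M@np.array([(u-K[0,2])/K[0,0],(v-K[1,2])/K[1,1],1]);t=(z-c['origin'][2])/d[2];return c['origin']+t*d
for n,lo,hi in [('green',(50,120,80),(70,255,255)),('red',(0,200,150),(4,255,255))]:
    m=cv2.inRange(hsv,lo,hi);k,l,st,ce=cv2.connectedComponentsWithStats(m);i=1+st[1:,4].argmax()
    (a,b),sz,an=cv2.minAreaRect(np.argwhere(l==i)[:,::-1].astype(np.float32)); print(n,st[i],ce[i],(a,b),sz,an,ray(c,a,b,.005),np.median(P[l==i],0))
# depth region pin
for v in range(155,195,3):
    print(v,[tuple((P[v,u]*1000).round().astype(int)) for u in range(266,290,4)])
for t,x0,y0,x1,y1 in [('top0',130,150,310,310),('side0',150,110,400,320)]:
    im=load(t)['color'][y0:y1,x0:x1]; cv2.imwrite(f'pics/{t}c.png',cv2.resize(im,None,fx=3 if t=='side0' else 4,fy=3 if t=='side0' else 4)[:600,:800])
E
```

```text
A 111 0.5901830792427063 0.32155486941337585 0.021756086498498917 0.08842210009843604 0.6720964224483387
B 100 0.41751760244369507 0.15721219778060913 0.021766027435660362 0.08887207060587567 0.44613520762358666
pur1 108 0.4704018235206604 0.22776417434215546 0.043111611157655716 0.08848052602976875 0.5226417460223842
pur2 114 0.3258342146873474 0.17391584813594818 0.022027427330613136 0.08879428037923273 0.36934354968479766
yel 98 0.5052506327629089 0.17535844445228577 0.0217201579362154 0.08886581592560634 0.5348165909431432
green [ 349  178   42   48 1792] [369.93526786 201.51171875] (370.0428161621094, 201.315185546875) (39.42308044433594, 46.284690856933594) 3.5763344764709473 [ 0.54888573 -0.26703101  0.005     ] [ 0.54787531 -0.2665921   0.00459145]Traceback (most recent call last):
  File "<stdin>", line 13, in <module>
ValueError: attempt to get argmax of an empty sequence
```

```bash
python3 - <<'E'
from h import *
c=load('top0');P=pts(c);s=load('side0');S=pts(s)
b,g,r=[c['color'][...,i].astype(int) for i in range(3)]
for n,m in [('green',(g>150)&(r<90)&(b<110)),('red',(r>190)&(g<70)&(b<70))]:
    k,l,st,ce=cv2.connectedComponentsWithStats(m.astype(np.uint8));i=1+st[1:,4].argmax()
    q=P[l==i]; rc=cv2.minAreaRect(q[:,:2].astype(np.float32)); print(n,st[i],rc,np.median(q[:,2]))
# pin grey points above wedge, both views
for nm,cc,Q in [('top',c,P),('side',s,S)]:
    w=cc['color'].astype(int); sat=w.max(-1)-w.min(-1)
    m=(sat<30)&(abs(Q[...,0]-.6)<.14)&(abs(Q[...,1]-.0)<.1)&(Q[...,2]>.06)
    q=Q[m];print(nm,m.sum(),q.min(0),q.max(0), 'px',np.argwhere(m)[:,::-1].min(0),np.argwhere(m)[:,::-1].max(0))
    for zl in np.arange(.06,.17,.01):
        k=q[(q[:,2]>=zl)&(q[:,2]<zl+.01)]
        if len(k): print(round(zl,3),len(k),k.mean(0).round(4),k.min(0).round(3),k.max(0).round(3))
# foot
m=(r>200)&(g>170)&(b>120)&(abs(P[...,0]-.6)<.14)&(abs(P[...,1])<.13)&(P[...,2]<.03)
print('foot',cv2.minAreaRect(P[m][:,:2].astype(np.float32)),np.median(P[m][:,2]))
for t,x0,y0,x1,y1 in [('top0',130,150,310,300),('side0',150,110,400,310)]:
    f=4 if t=='top0' else 3
    cv2.imwrite(f'pics/{t}c.png',cv2.resize(load(t)['color'][y0:y1,x0:x1],None,fx=f,fy=f))
E
```

```text
green [353 201   3  22  22] ((0.5202799439430237, -0.21863165497779846), (0.003522655460983515, 0.06244860962033272), 83.22840118408203) 0.004257737597229472Traceback (most recent call last):
  File "<stdin>", line 5, in <module>
ValueError: attempt to get argmax of an empty sequence
```

```bash
cat > m.py <<'E'
from h import *
c=load('top0');P=pts(c);s=load('side0');S=pts(s)
print(c['color'][200,370],c['color'][255,370],c['color'][185,275],c['color'][200,252])
b,g,r=[c['color'][...,i].astype(int) for i in range(3)]
B=P[...,1]<-.1
for n,m in [('green',B&(g>r+60)&(g>b+60)),('red',B&(r>g+100)&(r>b+100)&(P[...,2]<.02))]:
    k,l,st,ce=cv2.connectedComponentsWithStats(m.astype(np.uint8))
    i=1+st[1:,4].argmax()
    q=P[l==i]; rc=cv2.minAreaRect(q[:,:2].astype(np.float32)); print(n,st[i],rc,np.median(q[:,2]))
for nm,cc,Q in [('top',c,P),('side',s,S)]:
    w=cc['color'].astype(int); sat=w.max(-1)-w.min(-1)
    m=(sat<30)&(abs(Q[...,0]-.6)<.14)&(abs(Q[...,1]-.0)<.1)&(Q[...,2]>.06)
    q=Q[m];print(nm,m.sum(),q.min(0),q.max(0), 'px',np.argwhere(m)[:,::-1].min(0),np.argwhere(m)[:,::-1].max(0))
    for zl in np.arange(.06,.17,.01):
        k=q[(q[:,2]>=zl)&(q[:,2]<zl+.01)]
        if len(k): print(round(zl,3),len(k),k.mean(0).round(4),k.min(0).round(3),k.max(0).round(3))
m=(r>150)&(g>130)&(b>90)&(abs(P[...,0]-.6)<.14)&(abs(P[...,1])<.13)&(P[...,2]<.03)
print('foot',cv2.minAreaRect(P[m][:,:2].astype(np.float32)),np.median(P[m][:,2]))
for t,x0,y0,x1,y1 in [('top0',130,150,310,300),('side0',150,110,400,310)]:
    f=4 if t=='top0' else 3
    cv2.imwrite(f'pics/{t}c.png',cv2.resize(load(t)['color'][y0:y1,x0:x1],None,fx=f,fy=f))
E
python3 m.py
```

```text
[122 224 102] [ 85  90 245] [ 64  85 154] [230 246 247]
green [ 350  177   42   50 1669] ((0.5490975975990295, -0.26943832635879517), (0.11400966346263885, 0.1378777027130127), 83.07414245605469) 0.00455004280979554
red [ 346  228   43   50 1902] ((0.4012095332145691, -0.2511213421821594), (0.11873525381088257, 0.13794292509555817), 83.5755386352539) 0.004611371448298818
top 549 [ 0.4630518  -0.00644833  0.06160939] [0.64818559 0.06008948 1.18582   ] px [0 0] [509 382]
0.06 7 [0.615  0.0078 0.0673] [ 0.611 -0.006  0.062] [0.622 0.036 0.069]
0.07 47 [0.6227 0.0176 0.0761] [ 0.609 -0.006  0.072] [0.635 0.042 0.08 ]
0.08 68 [0.6361 0.0186 0.0857] [ 0.623 -0.003  0.08 ] [0.648 0.041 0.09 ]
0.09 42 [0.6369 0.0207 0.0936] [0.616 0.003 0.09 ] [0.648 0.036 0.1  ]
0.1 18 [0.6218 0.0191 0.1051] [0.611 0.007 0.101] [0.629 0.034 0.11 ]
0.11 17 [0.617  0.0204 0.1147] [0.607 0.008 0.11 ] [0.622 0.032 0.119]
0.12 21 [0.6074 0.0206 0.1259] [0.585 0.008 0.12 ] [0.615 0.032 0.13 ]
0.13 48 [0.5988 0.0215 0.135 ] [0.584 0.008 0.13 ] [0.609 0.032 0.14 ]
0.14 7 [0.5968 0.0198 0.1416] [0.594 0.014 0.14 ] [
[... 198 characters left out ...]
0.07 42 [0.6222 0.0349 0.0745] [0.609 0.012 0.07 ] [0.64  0.044 0.079]
0.08 82 [0.6334 0.0268 0.0856] [ 0.605 -0.001  0.08 ] [0.647 0.044 0.09 ]
0.09 42 [0.627  0.0254 0.0941] [0.602 0.006 0.09 ] [0.649 0.034 0.1  ]
0.1 34 [0.6144 0.0283 0.1051] [0.595 0.017 0.101] [0.629 0.034 0.109]
0.11 33 [0.6087 0.0285 0.1153] [0.59  0.018 0.11 ] [0.621 0.034 0.12 ]
0.12 39 [0.5992 0.0282 0.1253] [0.585 0.02  0.12 ] [0.615 0.033 0.13 ]
0.13 39 [0.5986 0.0246 0.1347] [0.585 0.015 0.13 ] [0.609 0.031 0.139]
0.14 2 [0.5963 0.0187 0.1403] [0.596 0.017 0.14 ] [0.597 0.021 0.14 ]
foot ((0.640079915523529, 0.01848088949918747), (0.15392225980758667, 0.17401331663131714), 89.93489074707031) 0.014804723591607782
```

```bash
cat > fit.py <<'E'
from h import *
from scipy.optimize import least_squares
c=load('top0');P=pts(c);s=load('side0');S=pts(s)
for nm,sel in [('top',[(c,P)]),('side',[(s,S)]),('both',[(c,P),(s,S)])]:
    q=[]
    for cc,Q in sel:
        w=cc['color'].astype(int); sat=w.max(-1)-w.min(-1)
        m=(sat<40)&(abs(Q[...,0]-.61)<.06)&(abs(Q[...,1]-.02)<.03)&(Q[...,2]>.07)&(Q[...,2]<.15); q.append(Q[m])
    q=np.vstack(q)
    def f(p,full=False):
        a=np.array([-np.sin(.5585)*np.cos(p[2]),-np.sin(.5585)*np.sin(p[2]),np.cos(.5585)])
        d=q-np.array([p[0],p[1],.08]);t=d@a;r=np.linalg.norm(d-t[:,None]*a,axis=1)
        k=(t>.006)&(t<.056)&(r<.02)
        e=np.where(k,r-.014,0)
        return (e,k,t,r) if full else e
    r=least_squares(f,[.628,.02,0],loss='soft_l1',f_scale=.002); e,k,t,_=f(r.x,True)
    print(nm,r.x,k.sum(),np.sqrt((e[k]**2).mean()),'tip t max',np.percentile(t[k|(t>.05)],[98,100]))
E
python3 fit.py
```

```text
top [ 0.62512346  0.01969159 -0.02811761] 80 0.0006821994883083701 tip t max [0.06802316 0.06967678]
side [ 0.62584977  0.01760865 -0.00710397] 139 0.0012121359719222857 tip t max [0.06652736 0.06788444]
both [0.62545113 0.01837448 0.00196901] 222 0.0013203744021214087 tip t max [0.06769256 0.06977391]
```

View pics/top0c.png

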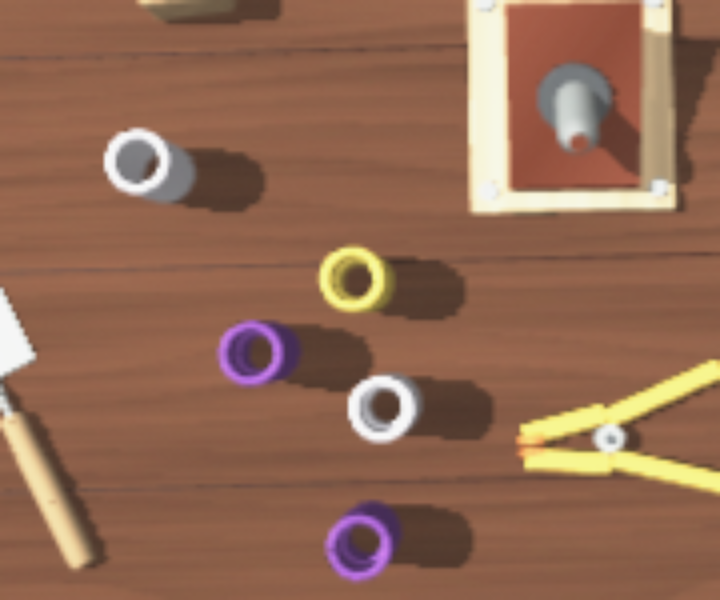

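View pics/side0c.png

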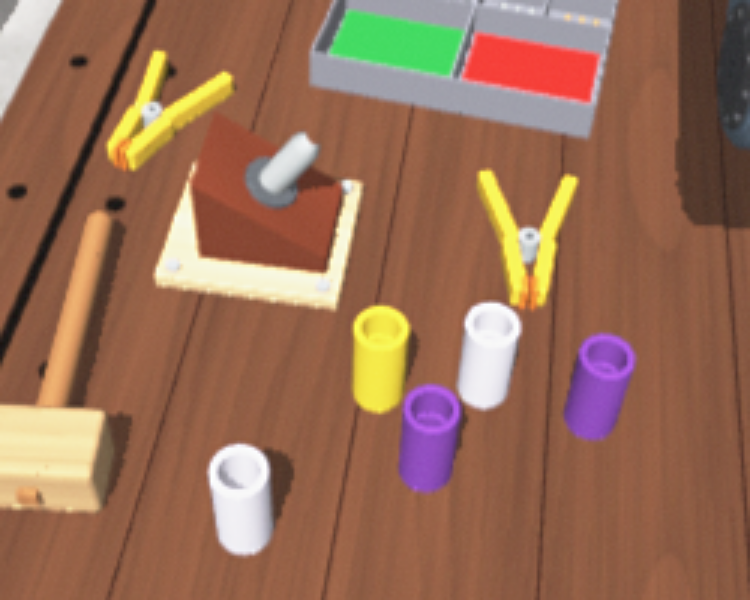

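The crops show A as the free-standing plain tube. B is also plain, standing among yellow, purple and purple. I'll try A first. The pin collar is at about (0.6255, 0.019, 0.08), with yaw about 0.

step_arm:
  slide:
    - [0, 0, 0]
    - [0, 0, 0]
    - [0, 0, 0]
    - [16, -35.4, 0]
    - [16, -35.4, 0]
    - [16, -35.4, 0]
    - [16, -35.4, 0]
    - [16, -35.4, 0]
    - [16, -35.4, 0]
    - [16, -35.4, 0]
    - [16, -35.4, 0]
    - [16, -35.4, 0]
    - [16, -35.4, 0]
    - [16, -35.4, 0]
    - [16, -35.4, 0]
    - [16, -35.4, 0]
    - [16, -35.4, 0]
    - [16, -35.4, 0]
    - [16, -35.4, 0]
    - [16, -35.4, 0]
  twist: [5.4, 5.4, 5.4, 0, 0, 0, 0, 0, 0, 0, 0, 0, 0, 0, 0, 0, 0, 0, 0, 0]

```text
time: 1.82
position: [0.4467, 0.0037, 0.2396]
tool_rot: [1.0, 0.0, -0.0, 0.0]
ft_force: [0.8, -0.5, -0.8]
grip_width: 0.0869
```

step_arm:
  slide:
    - [15.9, -35.3, 0]
    - [15.9, -35.3, 0]
    - [15.9, -35.3, 0]
    - [15.9, -35.3, 0]
    - [15.9, -35.3, 0]
    - [15.9, -35.3, 0]
    - [15.9, -35.3, 0]
    - [15.9, -35.3, 0]
    - [15.9, -35.3, 0]
    - [0, 0, 30]
    - [0, 0, 30]
    - [0, 0, 0]
  twist: [0, 0, 0, 0, 0, 0, 0, 0, 0, 0, 0, 0]

```text
time: 2.82
position: [0.585, 0.3187, 0.1727]
tool_rot: [1.0, 0.001, -0.006, 0.002]
ft_force: [-3.0, -0.7, -0.7]
grip_width: 0.0871
```

```bash
python3 - <<'E'
from h import *
grab('side','s1');print(robot.get_obs()['position'])
E
```

```text
[0.58638503 0.31869447 0.1755019 ]
```

View pics/s1.png

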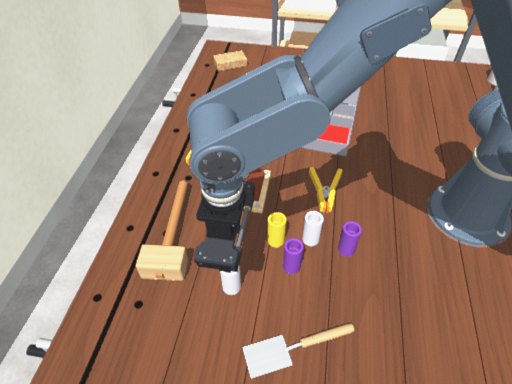

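The gripper is right over tube A at about (231,285). I'll correct by a few mm and descend.

step_arm:
  slide:
    - [3, -2, 25]
    - [0, 0, 25]
    - [0, 0, 25]
    - [0, 0, 25]
    - [0, 0, 22]
    - [0, 0, 0]
    - [0, 0, 0]
  twist: [0, 0, 0, 0, 0, 0, 0]

```text
time: 3.45
position: [0.5928, 0.3209, 0.0581]
tool_rot: [1.0, -0.0, -0.0, 0.0]
ft_force: [-0.4, -0.2, 0.6]
grip_width: 0.087
```

step_arm:
  slide:
    - [-2.5, 0, 4]
    - [0, 0, 4]
    - [0, 0, 0]
  twist: [0, 0, 0]

```text
time: 3.7
position: [0.5904, 0.3215, 0.0508]
tool_rot: [1.0, -0.0, 0.001, -0.0]
ft_force: [-0.2, 0.4, 0.2]
grip_width: 0.087
```

step_arm:
  slide:
    - [0, 0, 0]
    - [0, 0, 0]
    - [0, 0, 0]
    - [0, 0, 0]
    - [0, 0, 0]
    - [0, 0, 0]
  twist: [0, 0, 0, 0, 0, 0]
  jaw: 20
  force: 20

```text
time: 4.2
position: [0.59, 0.3214, 0.0496]
tool_rot: [1.0, 0.0, 0.0, -0.0]
ft_force: [0.5, 0.4, 0.7]
grip_width: 0.0546
```

step_arm:
  slide:
    - [0, 0, 0]
    - [0, 0, 0]
    - [0, 0, 0]
    - [0, 0, 0]
  twist: [0, 0, 0, 0]

```text
time: 4.53
position: [0.59, 0.3212, 0.0495]
tool_rot: [1.0, 0.0, -0.0, 0.0]
ft_force: [-0.1, -1.0, 0.4]
grip_width: 0.0428
```

Grip width is about right for the 44 mm tube. I'll lift it and carry it over the pin.

step_arm:
  slide:
    - [0, 0, -15]
    - [0, 0, -30]
    - [0, 0, -35]
    - [0, 0, -35]
    - [0, 0, -35]
    - [0, 0, -30]
    - [0, 20, 0]
    - [0, 36, 0]
    - [0, 36, 0]
    - [0, 36, 0]
    - [0, 36, 0]
    - [0, 36, 0]
    - [0, 36, 0]
    - [0, 36, 0]
    - [3, 30, 0]
    - [0, 0, 0]
    - [0, 0, 0]
  twist: [0, 0, 0, 0, 0, 0, 0, 0, 0, 0, 0, 0, 0, 0, 0, 0, 0]

```text
time: 5.95
position: [0.5929, 0.0177, 0.2292]
tool_rot: [1.0, -0.002, -0.0, -0.0]
ft_force: [0.0, -0.5, -1.4]
grip_width: 0.0431
```

```bash
python3 - <<'E'
from h import *
c=grab('side','s2');print(robot.get_obs()['position'],robot.get_obs()['ft_force'])
cv2.imwrite('pics/s2c.png',cv2.resize(c['color'][60:260,120:360],None,fx=3,fy=3))
cv2.imwrite('pics/w2.png',grab('wrist','w2')['color'])
E
```

```text
[0.59258737 0.01902644 0.22912981] [ 0.05797212  0.86903423 -2.55555723]
```

View pics/s2c.png

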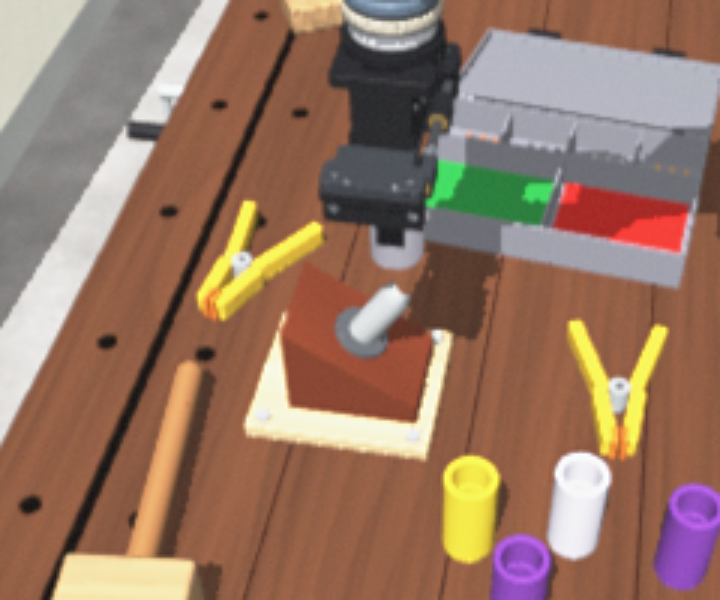

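View pics/w2.png

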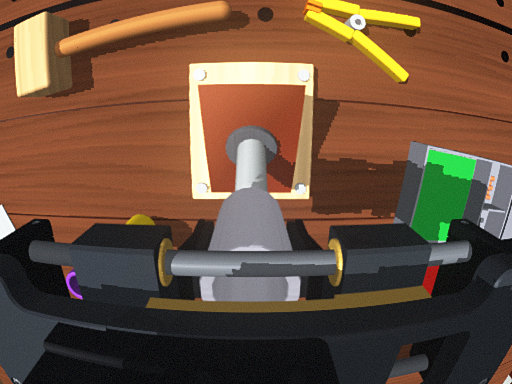

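The side view shows the sleeve upright above the pin tip, tip at crop (395,300). In the wrist view the pin (250,165) and the sleeve (252,240) are in line. I'll lower until the tip just enters the bore.

step_arm:
  slide:
    - [0, 0, 15]
    - [0, 0, 12]
    - [0, 0, 8]
    - [0, 0, 4]
    - [0, 0, 4]
    - [0, 0, 0]
  twist: [0, 0, 0, 0, 0, 0]

```text
time: 6.55
position: [0.5927, 0.0201, 0.1859]
tool_rot: [1.0, 0.001, -0.001, -0.0]
ft_force: [-1.4, 0.7, -2.2]
grip_width: 0.043
```

```bash
python3 - <<'E'
from h import *
c=grab('side','s3');o=robot.get_obs();print(o['position'],o['ft_force'],o['moment'])
cv2.imwrite('pics/s3c.png',cv2.resize(c['color'][110:200,190:290],None,fx=6,fy=6,interpolation=cv2.INTER_CUBIC))
E
```

```text
[0.59300503 0.01989046 0.18646835] [-0.21255065 -0.29902537 -1.62220225] [-0.02178545  0.01594078  0.00530663]
```

View pics/s3c.png

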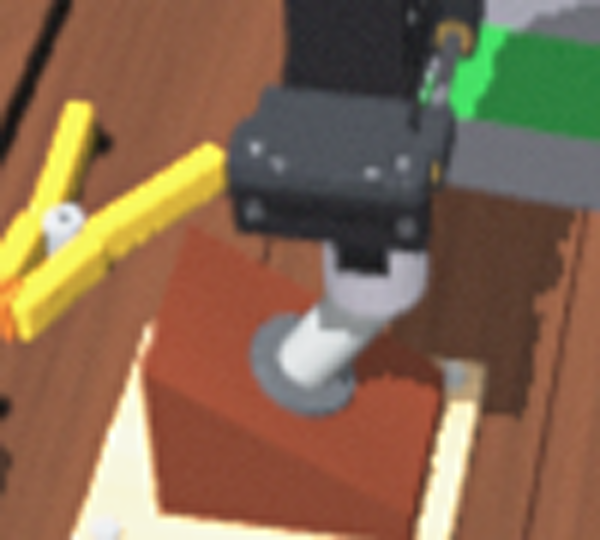

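The bore covers the pin tip. Next I'll tilt the sleeve by swinging the gripper toward the robot.

step_arm:
  slide:
    - [-4, 0, 0]
    - [-4, 0, 0]
    - [-4, 0, 1]
    - [-3, 0, 1]
    - [0, 0, 0]
  twist: [0, 0, 0, 0, 0]

```text
time: 7.02
position: [0.5816, 0.0187, 0.1869]
tool_rot: [1.0, -0.0, 0.005, 0.001]
ft_force: [4.7, -0.3, 2.2]
grip_width: 0.0424
```

step_arm:
  slide:
    - [-4, 0, 1]
    - [-4, 0, 2]
    - [-4, 0, 3]
    - [0, 0, 0]
  twist: [0, 0, 0, 0]

```text
time: 7.35
position: [0.5687, 0.0185, 0.1811]
tool_rot: [1.0, -0.0, 0.005, 0.001]
ft_force: [3.6, -0.4, 5.0]
grip_width: 0.0429
```

```bash
cat > lk.py <<'E'
import sys
from h import *
t=sys.argv[1]
c=grab('side',t);o=robot.get_obs();print(o['time'],o['position'],o['ft_force'],o['moment'],o['grip_width'])
cv2.imwrite(f'pics/{t}c.png',cv2.resize(c['color'][100:200,180:300],None,fx=5,fy=5,interpolation=cv2.INTER_CUBIC))
E
python3 lk.py s4
```

```text
7.4 [0.5687809  0.01856188 0.18110269] [ 2.83348359 -0.84228855  5.36322384] [-0.11223875 -0.71647697  0.01073019] 0.04239667875148408
```

View pics/s4c.png

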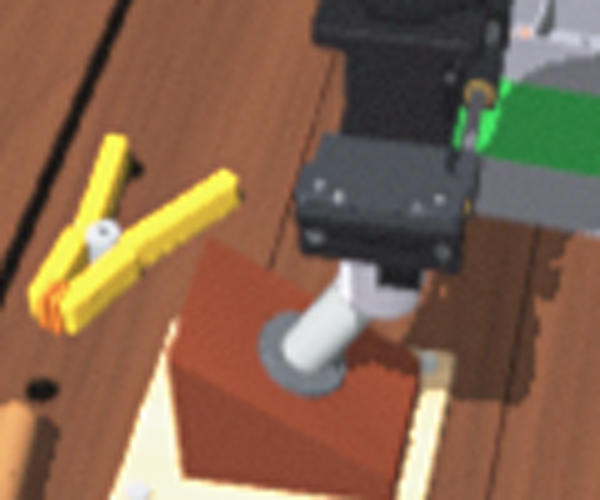

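step_arm:
  slide:
    - [-4, 0, 1]
    - [-3, 0, 2]
    - [-2, 0, 2]
    - [0, 0, 0]
    - [0, 0, 0]
  twist: [0, 0, 0, 0, 0]

```text
time: 7.82
position: [0.5577, 0.0187, 0.1745]
tool_rot: [1.0, -0.0, 0.001, 0.001]
ft_force: [2.3, -1.9, 5.6]
grip_width: 0.0427
```

```bash
python3 lk.py s5
```

```text
7.8667 [0.55756645 0.01877721 0.17433573] [ 2.3698176  -3.04839304  4.13926559] [-0.4480049  -0.71953569 -0.12506675] 0.04288841262648187
```

View pics/s5c.png

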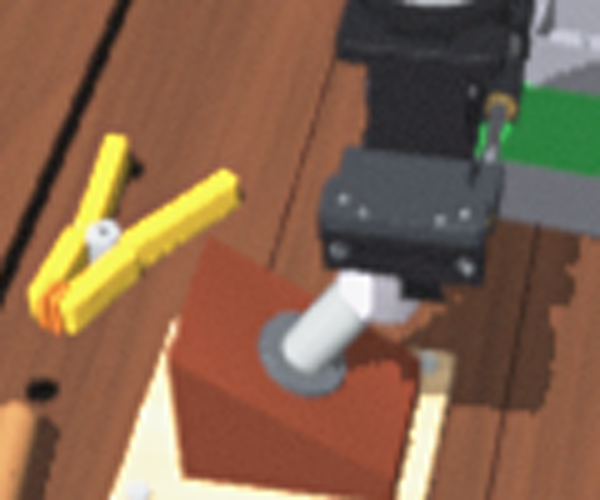

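The sleeve leans along the pin now. I'll ease it down along the axis while re-centring.

step_arm:
  slide:
    - [2.6, 0, 1.9]
    - [2.6, 0, 1.9]
    - [2.6, 0, 1.9]
    - [2.6, 0, 1.9]
    - [0, 0, 0]
    - [0, 0, 0]
  twist: [0, 0, 0, 0, 0, 0]

```text
time: 8.37
position: [0.5662, 0.0196, 0.1648]
tool_rot: [1.0, 0.0, -0.002, -0.0]
ft_force: [0.8, -1.2, -2.8]
grip_width: 0.0427
```

```bash
python3 lk.py s6
```

```text
8.4167 [0.56614366 0.01966218 0.16486315] [-0.24706056 -0.9307009  -1.98092895] [-0.05223692 -0.1756834  -0.05225353] 0.04282811054118517
```

View pics/s6c.png

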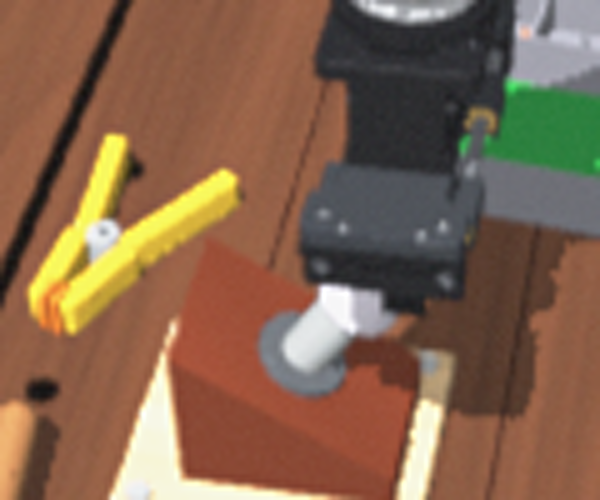

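step_arm:
  slide:
    - [2.4, 0, 2.0]
    - [2.4, 0, 2.0]
    - [2.4, 0, 2.0]
    - [1.6, 0, 2.5]
    - [0, 0, 0]
    - [0, 0, 0]
  twist: [0, 0, 0, 0, 0, 0]

```text
time: 8.92
position: [0.5744, 0.0195, 0.1561]
tool_rot: [1.0, 0.0, -0.002, -0.0]
ft_force: [-2.7, -1.2, -6.7]
grip_width: 0.0427
```

step_arm:
  slide:
    - [1.6, 0, 2.5]
    - [1.6, 0, 2.5]
    - [0, 0, 0]
    - [0, 0, 0]
  twist: [0, 0, 0, 0]

```text
time: 9.25
position: [0.5769, 0.0193, 0.1513]
tool_rot: [1.0, 0.0, -0.003, -0.0]
ft_force: [-5.8, -2.2, -5.3]
grip_width: 0.0424
```

step_arm:
  slide:
    - [-1.2, 0, 0.8]
    - [0.6, 0, 3]
    - [0, 0, 0]
    - [0, 0, 0]
  twist: [0, 0, 0, 0]

```text
time: 9.58
position: [0.5781, 0.0194, 0.1482]
tool_rot: [1.0, 0.0, -0.001, -0.0]
ft_force: [-3.9, -2.1, -4.7]
grip_width: 0.0425
```

```bash
python3 lk.py s7
```

```text
9.6333 [0.57812268 0.01941781 0.14815078] [-4.82771513 -1.56380866 -4.51579274] [-0.30983321  0.91747222 -0.03123726] 0.04251229795427088
```

View pics/s7c.png

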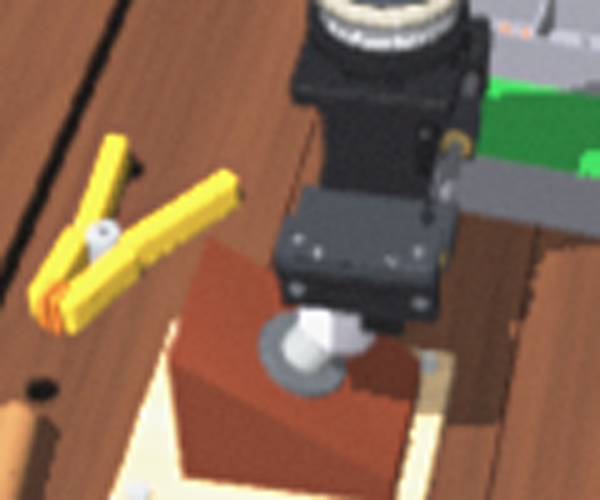

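step_arm:
  slide:
    - [0.5, 0, 2]
    - [1.0, 0, 2.5]
    - [0, 0, 0]
    - [0, 0, 0]
  twist: [0, 0, 0, 0]

```text
time: 9.97
position: [0.5801, 0.0194, 0.1439]
tool_rot: [1.0, 0.0, -0.0, -0.0]
ft_force: [-3.5, -1.8, -4.7]
grip_width: 0.0428
```

step_arm:
  slide:
    - [1.2, 0, 2.5]
    - [1.2, 0, 2.5]
    - [0, 0, 0]
    - [0, 0, 0]
  twist: [0, 0, 0, 0]

```text
time: 10.3
position: [0.5824, 0.0194, 0.1389]
tool_rot: [1.0, 0.0, -0.0, 0.0]
ft_force: [-5.0, -1.5, -4.0]
grip_width: 0.0428
```

step_arm:
  slide:
    - [1.2, 0, 2.5]
    - [1.4, 0, 2.5]
    - [1.4, 0, 2.5]
    - [0, 0, 0]
    - [0, 0, 0]
  twist: [0, 0, 0, 0, 0]

```text
time: 10.72
position: [0.586, 0.0189, 0.132]
tool_rot: [1.0, 0.0, -0.001, 0.001]
ft_force: [-7.2, -3.5, -0.6]
grip_width: 0.0426
```

step_arm:
  slide:
    - [1.4, 0, 2.5]
    - [1.5, 0, 2.5]
    - [0, 0, 0]
    - [0, 0, 0]
  twist: [0, 0, 0, 0]

```text
time: 11.05
position: [0.588, 0.0187, 0.1279]
tool_rot: [1.0, 0.0, -0.001, 0.001]
ft_force: [-11.4, -3.8, 5.6]
grip_width: 0.0426
```

```bash
python3 lk.py s8
```

```text
11.1 [0.58794013 0.01869295 0.12787101] [-9.71250216 -4.19344469  5.17799306] [-0.7177288   1.340752   -0.07604912] 0.04246292339304656
```

View pics/s8c.png

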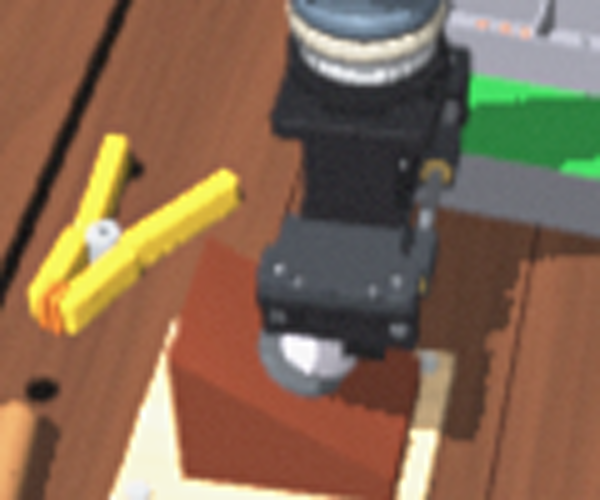

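```bash
cat > sl.py <<'E'
import sys
from h import *
# sleeve pts relative to the pin axis, side + top depth
o=np.array([.6255,.0190,.08]);a=np.array([-np.sin(.5585),0,np.cos(.5585)]);p=np.array([np.cos(.5585),0,np.sin(.5585)])
for cam in ['side','top']:
    t=sys.argv[1]+cam
    c=grab(cam,t);Q=pts(c);w=c['color'].astype(int)
    d=Q-o; T=d@a; X=d@p; Y=d[...,1]; r=np.hypot(X,Y)
    sat=w.max(-1)-w.min(-1)
    m=(r<.034)&(T>-.004)&(T<.12)
    print(cam,m.sum())
    for lo in np.arange(-.004,.12,.006):
        k=m&(T>=lo)&(T<lo+.006)
        if k.sum(): print(round(lo*1e3),k.sum(),'r',np.percentile(r[k]*1e3,[10,50,90]).round(1),'X',np.percentile(X[k]*1e3,[5,95]).round(1),'Y',np.percentile(Y[k]*1e3,[5,95]).round(1),'sat',np.median(sat[k]),'val',np.median(w.max(-1)[k]))
E
python3 sl.py a1; python3 - <<'E'
from h import *
c=grab('wrist','w8')
cv2.imwrite('pics/w8c.png',cv2.resize(c['color'][60:320,120:390],None,fx=2,fy=2))
t=load('a1top')['color'][140:220,230:330];cv2.imwrite('pics/t8c.png',cv2.resize(t,None,fx=6,fy=6))
E
```

```text
side 168
-4 74 r [14.8 20.9 25.7] X [-20.1  22.2] Y [ 2.9 24.8] sat 10.0 val 134.0
2 2 r [18.8 18.8 18.8] X [ 5.9 16.7] Y [ 7.8 17.5] sat 8.5 val 211.5
8 17 r [19.5 21.2 21.9] X [-14.   14.2] Y [14.  21.3] sat 2.0 val 248.0
14 22 r [19.1 21.2 22.7] X [-19.5  15.8] Y [11.8 21.8] sat 6.5 val 239.5
20 17 r [20.5 21.4 22.2] X [-16.7  13.1] Y [14.3 21.9] sat 10.0 val 186.0
26 14 r [19.3 21.4 23. ] X [-11.9   6.3] Y [17.7 23. ] sat 9.5 val 189.5
32 4 r [20.5 21.3 21.4] X [-4.  -0.8] Y [20.3 21.4] sat 8.5 val 156.5
38 1 r [30.8 30.8 30.8] X [-4.6 -4.6] Y [30.4 30.4] sat 7.0 val 111.0
44 10 r [29.  29.9 32.4] X [-14.8  -1.9] Y [27.4 31.6] sat 4.5 val 49.0
50 6 r [31.5 33.3 33.8] X [-16.6 -11.5] Y [28.8 31.1] sat 2.5 val 37.0
116 1 r [28. 28. 28.] X [5.5 5.5] Y [-27.4 -27.4] sat 8.0 val 67.0
top 0
```

View pics/w8c.png

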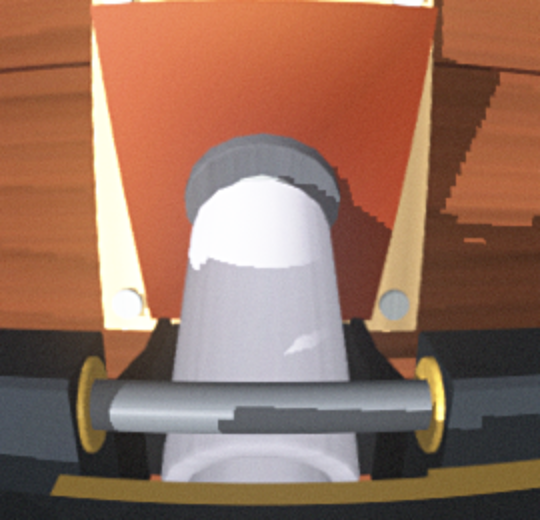

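View pics/t8c.png

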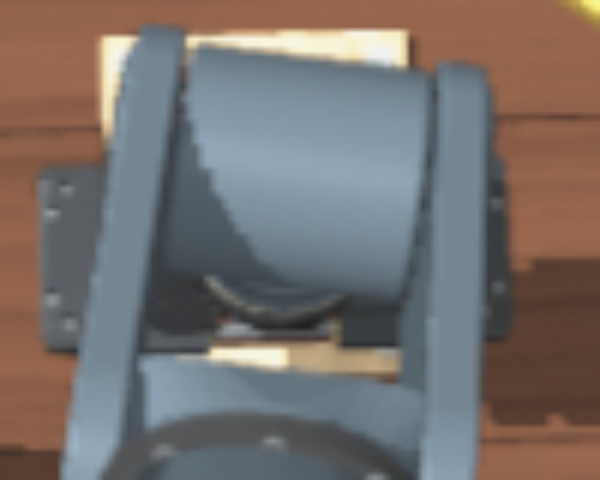

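It's past the 31 mm stop, with its lower end about 7 mm short of the collar by depth, but there is side load. I'll relax the lateral load before continuing.

step_arm:
  slide:
    - [-1.5, 0.8, -0.8]
    - [0, 0, 0]
    - [0, 0, 0]
  twist: [0, 0, 0]

```text
time: 11.5
position: [0.5879, 0.0186, 0.1279]
tool_rot: [1.0, -0.0, 0.0, -0.0]
ft_force: [-6.3, -0.9, -0.0]
grip_width: 0.0429
```

step_arm:
  slide:
    - [0, 0, 0]
    - [0, 0, 0]
    - [0, 0, 0]
    - [0, 0, 0]
  twist: [0, 0, 0, 0]
  jaw: 52

```text
time: 11.83
position: [0.5902, 0.0186, 0.1284]
tool_rot: [1.0, -0.0, 0.002, 0.0]
ft_force: [0.5, 1.2, 0.5]
grip_width: 0.0515
```

```bash
python3 lk.py s9; python3 sl.py a2|head -12; python3 - <<'E'
from h import *
c=grab('wrist','w9')
cv2.imwrite('pics/w9c.png',cv2.resize(c['color'][60:320,120:390],None,fx=2,fy=2))
E
```

```text
11.8833 [0.58967221 0.01857894 0.12817885] [0.94926163 0.23032317 0.10121386] [-0.00077859  0.02071808  0.03341848] 0.05184636088773207
side 156
-4 57 r [19.9 23.1 26.5] X [-18.6  23.2] Y [ 5.7 25.5] sat 11.0 val 143.0
2 22 r [19.1 20.4 22.4] X [-19.7  17.8] Y [ 8.2 20.5] sat 1.5 val 247.0
8 22 r [18.9 20.8 23.3] X [-14.8  16.1] Y [10.  22.3] sat 3.5 val 247.0
14 17 r [19.9 21.6 22.3] X [-16.7  13.9] Y [13.9 21.7] sat 7.0 val 224.0
20 21 r [19.3 20.8 22.5] X [-16.2  10.7] Y [14.2 22.2] sat 10.0 val 194.0
26 9 r [19.  21.7 23.3] X [-2.9  9.2] Y [17.4 22.4] sat 11.0 val 194.0
32 3 r [20.5 21.5 21.5] X [-1.9  1.6] Y [20.4 21.4] sat 11.0 val 171.0
50 4 r [33.  33.1 33.4] X [-9.4 -0.2] Y [31.6 33.3] sat 3.5 val 42.5
116 1 r [31.8 31.8 31.8] X [6. 6.] Y [-31.2 -31.2] sat 2.0 val 81.0
top 7
86 7 r [20.7 21.9 23.3] X [-23.1  -9.5] Y [-2.8 19. ] sat 5.0 val 141.0
```

View pics/w9c.png

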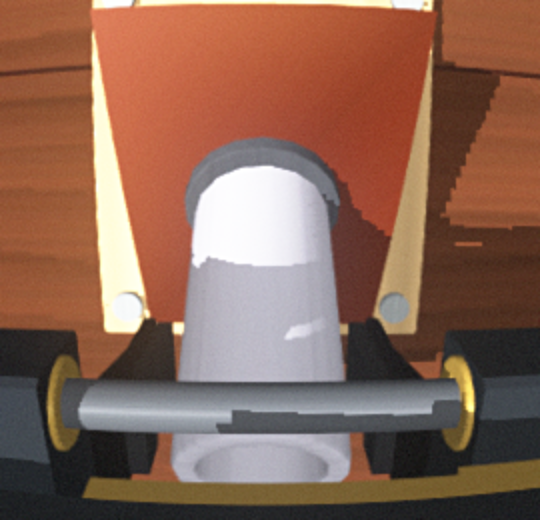

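View pics/s9c.png

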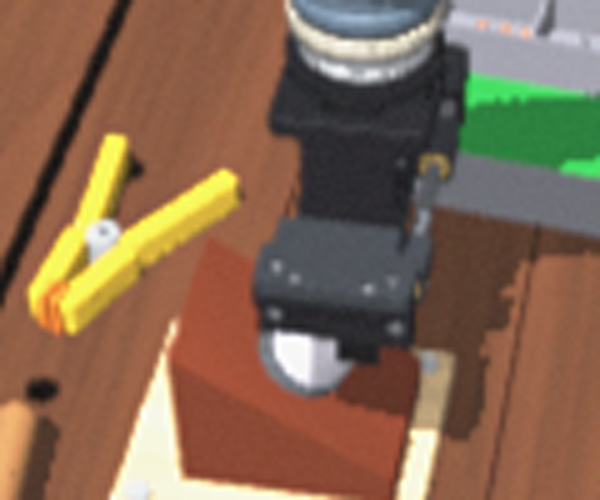

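Released, A slid fully home on the collar: in the wrist view its lower end sits on the dark disc, and depth puts that end at about 0–2 mm. So A is the good sleeve and goes on green. I'll regrip on the axis and draw it off.

step_arm:
  slide:
    - [3.5, 0, 2.2]
    - [3.5, 0, 2.2]
    - [0, 0, 0]
    - [0, 0, 0]
  twist: [0, 0, 0, 0]

```text
time: 12.37
position: [0.5953, 0.0186, 0.1227]
tool_rot: [1.0, 0.0, -0.0, -0.0]
ft_force: [-0.5, -0.8, -0.5]
grip_width: 0.0522
```

step_arm:
  slide:
    - [0, 0, 0]
    - [0, 0, 0]
    - [0, 0, 0]
    - [0, 0, 0]
    - [0, 0, 0]
  twist: [0, 0, 0, 0, 0]
  jaw: 20
  force: 20

```text
time: 12.78
position: [0.595, 0.0185, 0.123]
tool_rot: [1.0, 0.0, -0.0, 0.0]
ft_force: [0.8, -0.1, -2.0]
grip_width: 0.0429
```

step_arm:
  slide:
    - [-2.7, 0, -4.2]
    - [-4.2, 0, -6.8]
    - [-5.3, 0, -8.5]
    - [-5.3, 0, -8.5]
    - [-5.3, 0, -8.5]
    - [0, 0, 0]
    - [0, 0, 0]
  twist: [0, 0, 0, 0, 0, 0, 0]

```text
time: 13.37
position: [0.572, 0.0186, 0.1606]
tool_rot: [1.0, -0.0, 0.001, 0.0]
ft_force: [0.6, -0.1, -2.2]
grip_width: 0.0432
```

step_arm:
  slide:
    - [-5.3, 0, -8.5]
    - [-4.5, 0, -7.2]
    - [0, 0, 0]
    - [4, 0, -2]
    - [4, 0, -2]
    - [4, 0, -1.5]
    - [4, 0, -1]
    - [0, 0, 0]
  twist: [0, 0, 0, 0, 0, 0, 0, 0]

```text
time: 14.03
position: [0.5774, 0.0183, 0.1807]
tool_rot: [1.0, 0.0, -0.002, 0.0]
ft_force: [-4.4, -2.1, -2.3]
grip_width: 0.0426
```

```bash
python3 lk.py s10
```

```text
14.0833 [0.57729284 0.01835329 0.18071748] [-5.0595816  -1.33103733 -4.64579227] [-0.44764807  0.99846023 -0.02022357] 0.04264123847373574
```

View pics/s10c.png

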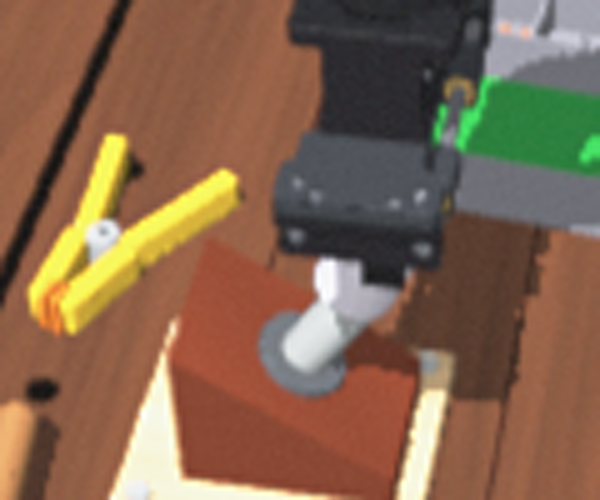

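step_arm:
  slide:
    - [4, 0, -1]
    - [4, 0, -1]
    - [4, 0, -1]
    - [4, 0, -0.5]
    - [4, 0, 0]
    - [0, 0, 0]
  twist: [0, 0, 0, 0, 0, 0]

```text
time: 14.58
position: [0.5958, 0.0187, 0.1833]
tool_rot: [1.0, 0.0, -0.004, -0.0]
ft_force: [-6.1, -1.3, -4.7]
grip_width: 0.0423
```

```bash
python3 lk.py s11
```

```text
14.6333 [0.59575915 0.01873879 0.18334707] [-6.26338144 -1.18661494 -5.08692093] [-0.33058409  1.30317633  0.02432988] 0.04248760124114624
```

View pics/s11c.png

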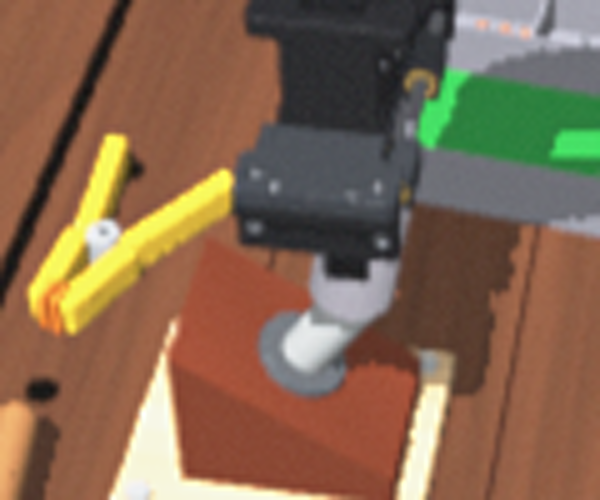

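step_arm:
  slide:
    - [4, 0, 0]
    - [4, 0, 0]
    - [0, 0, 0]
    - [0, 0, -15]
    - [0, 0, -25]
    - [0, 0, 0]
  twist: [0, 0, 0, 0, 0, 0]

```text
time: 15.13
position: [0.6117, 0.0184, 0.2301]
tool_rot: [1.0, -0.0, 0.007, 0.0]
ft_force: [1.9, 0.8, -1.0]
grip_width: 0.0428
```

```bash
python3 lk.py s12
```

```text
15.1833 [0.6106309  0.01844076 0.22844409] [ 0.62830188 -0.18657933 -2.14115035] [ 0.0260261  -0.0063282  -0.00248108] 0.042365840363705665
```

View pics/s12c.png

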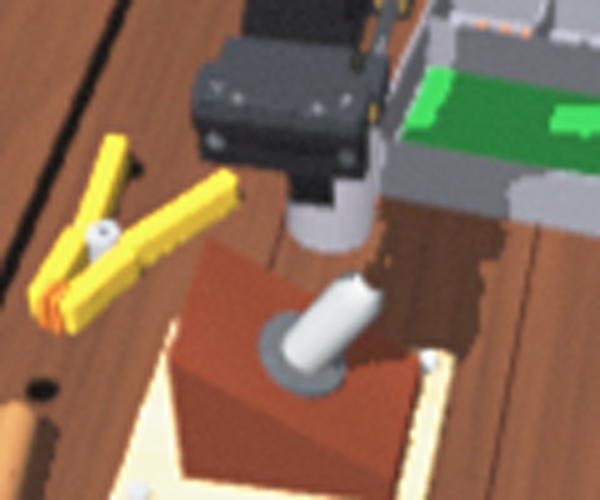

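The sleeve hangs nearly upright, clear of the pin. I'll carry it over green.

step_arm:
  slide:
    - [-4, 18, 0]
    - [-8, 36, 0]
    - [-8, 36, 0]
    - [-8, 36, 0]
    - [-8, 36, 0]
    - [-8, 36, 0]
    - [-8, 36, 0]
    - [-7, 32, 0]
    - [-3.5, 20, 0]
    - [0, 0, 0]
    - [0, 0, 25]
    - [0, 0, 25]
    - [0, 0, 0]
    - [0, 0, 0]
  twist: [0, 0, 0, 0, 0, 0, 0, 0, 0, 0, 0, 0, 0, 0]

```text
time: 16.35
position: [0.5435, -0.2662, 0.1736]
tool_rot: [1.0, 0.0, -0.001, -0.001]
ft_force: [0.7, -0.5, -1.6]
grip_width: 0.0427
```

```bash
cat > lk2.py <<'E'
import sys
from h import *
t=sys.argv[1]
c=grab('side',t);o=robot.get_obs();print(o['time'],o['position'],o['ft_force'],o['grip_width'])
cv2.imwrite(f'pics/{t}c.png',cv2.resize(c['color'][40:170,230:390],None,fx=4,fy=4,interpolation=cv2.INTER_CUBIC))
c=grab('wrist',t+'w')
E
python3 lk2.py s13
```

```text
16.4 [ 0.54457999 -0.26694257  0.17514456] [ 0.93932103 -1.00132759 -1.02726185] 0.04286848565223589
```

View pics/s13c.png

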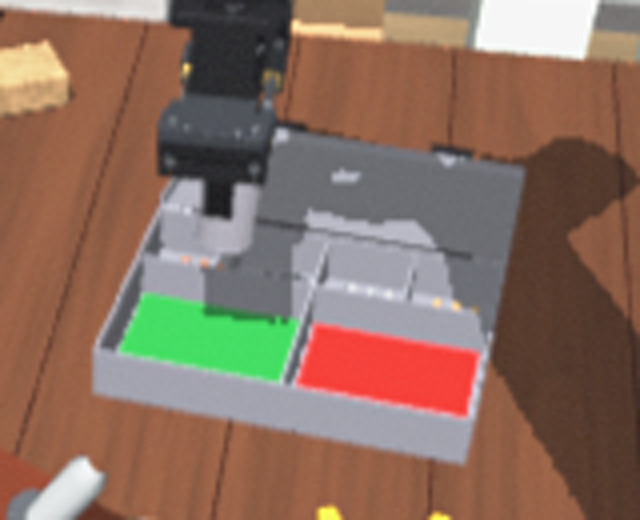

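View pics/s13w.png

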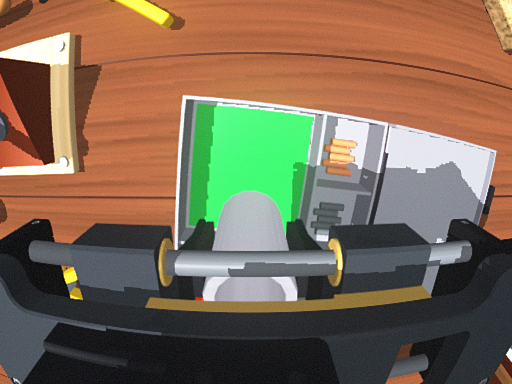

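step_arm:
  slide:
    - [4, 0, 20]
    - [0, 0, 30]
    - [0, 0, 30]
    - [0, 0, 20]
    - [0, 0, 10]
    - [0, 0, 0]
    - [0, 0, 0]
  twist: [0, 0, 0, 0, 0, 0, 0]

```text
time: 17.03
position: [0.5491, -0.2679, 0.0663]
tool_rot: [1.0, 0.0, 0.001, 0.001]
ft_force: [0.4, 0.1, -2.2]
grip_width: 0.0426
```

step_arm:
  slide:
    - [0, 0, 3]
    - [0, 0, 3]
    - [0, 0, 0]
    - [0, 0, 0]
  twist: [0, 0, 0, 0]

```text
time: 17.37
position: [0.5489, -0.2681, 0.0604]
tool_rot: [1.0, 0.0, 0.001, 0.001]
ft_force: [0.9, 0.7, 0.0]
grip_width: 0.0424
```

step_arm:
  slide:
    - [0, 0, 1.5]
    - [0, 0, 1.5]
    - [0, 0, 0]
    - [0, 0, 0]
  twist: [0, 0, 0, 0]

```text
time: 17.7
position: [0.55, -0.2682, 0.0595]
tool_rot: [1.0, -0.0, 0.002, 0.001]
ft_force: [-0.3, 1.5, 12.7]
grip_width: 0.0428
```

```bash
python3 lk2.py s14
```

```text
17.75 [ 0.54995001 -0.26823688  0.05953207] [-0.32364035  1.98502384 13.36863092] 0.04278177332758241
```

View pics/s14c.png

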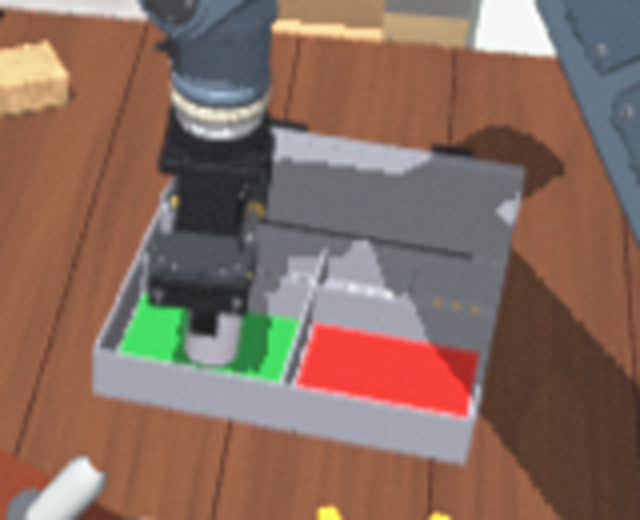

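View pics/s14w.png

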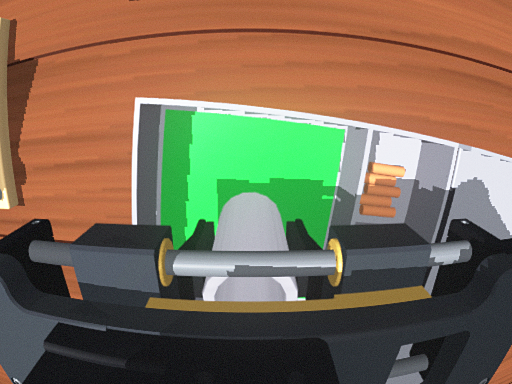

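The sleeve is down flat on the green liner: load 13 N, its base at crop (215,360). I'll release and lift off.

step_arm:
  slide:
    - [0, 0, -1]
    - [0, 0, 0]
  twist: [0, 0]

```text
time: 17.97
position: [0.5499, -0.2682, 0.0596]
tool_rot: [1.0, -0.0, 0.002, 0.001]
ft_force: [1.5, 0.9, 9.4]
grip_width: 0.0428
```

step_arm:
  slide:
    - [0, 0, 0]
    - [0, 0, 0]
    - [0, 0, 0]
    - [0, 0, 0]
    - [0, 0, 0]
  twist: [0, 0, 0, 0, 0]
  jaw: 62

```text
time: 18.38
position: [0.5476, -0.2672, 0.0568]
tool_rot: [1.0, -0.0, -0.0, -0.0]
ft_force: [-0.3, 0.3, -1.3]
grip_width: 0.0606
```

step_arm:
  slide:
    - [0, 0, -10]
    - [0, 0, -25]
    - [0, 0, -35]
    - [0, 0, -35]
    - [0, 0, -35]
    - [0, 0, -35]
    - [0, 0, 0]
  twist: [0, 0, 0, 0, 0, 0, 0]

```text
time: 18.97
position: [0.5517, -0.2699, 0.2409]
tool_rot: [1.0, 0.0, 0.006, 0.005]
ft_force: [1.4, 0.4, 1.0]
grip_width: 0.0615
```

```bash
python3 lk2.py s15
```

```text
19.0167 [ 0.5503064  -0.269013    0.23757938] [ 0.30920953  0.01597192 -0.44585101] 0.0623132738297978
```

View pics/s15c.png

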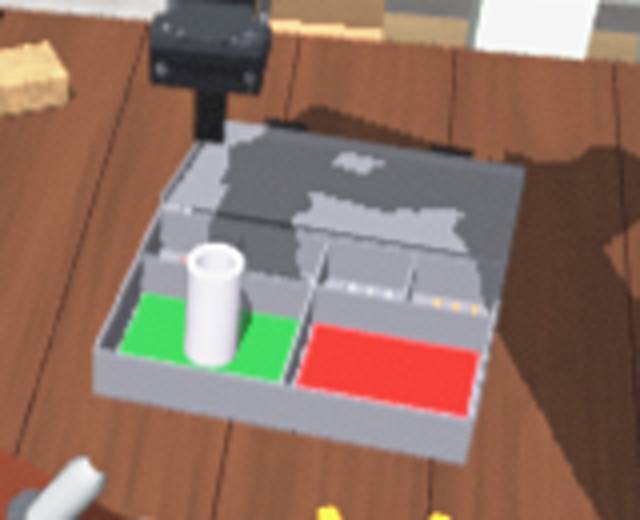

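A stands upright on green at crop (213,305). Next is tube B.

step_arm:
  slide:
    - [-6, -18, 0]
    - [-11, -35.5, 0]
    - [-11, -35.5, 0]
    - [-11, -35.5, 0]
    - [-11, -35.5, 0]
    - [-11, -35.5, 0]
    - [-11, -35.5, 0]
    - [-11, -35.5, 0]
    - [-11, -35.5, 0]
    - [-11, -35.5, 0]
    - [-11, -35.5, 0]
    - [-11, -35.5, 0]
    - [-6, -18, 0]
    - [0, 0, 30]
    - [0, 0, 30]
    - [0, 0, 0]
    - [0, 0, 0]
  twist: [0, 0, 0, 0, 0, 0, 0, 0, 0, 0, 0, 0, 0, 0, 0, 0, 0]
  jaw: 74

```text
time: 20.48
position: [0.4126, 0.1589, 0.1704]
tool_rot: [1.0, 0.0, -0.004, 0.0]
ft_force: [0.2, 0.4, 0.5]
grip_width: 0.0738
```

```bash
python3 - <<'E'
from h import *
c=load('top0');P=pts(c)
w=P[222:255,180:208].reshape(-1,3); q=w[(w[:,2]>.08)&(w[:,2]<.1)];print(cv2.minEnclosingCircle(q[:,:2].astype(np.float32)))
grab('side','s16');grab('wrist','w16');print(robot.get_obs()['position'])
E
```

```text
((0.45638927817344666, 0.24527311325073242), 0.02205595001578331)
[0.41520378 0.15885499 0.17255547]
```

View pics/s16.png

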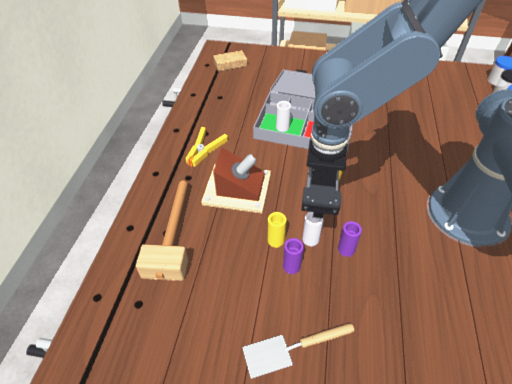

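View pics/w16.png

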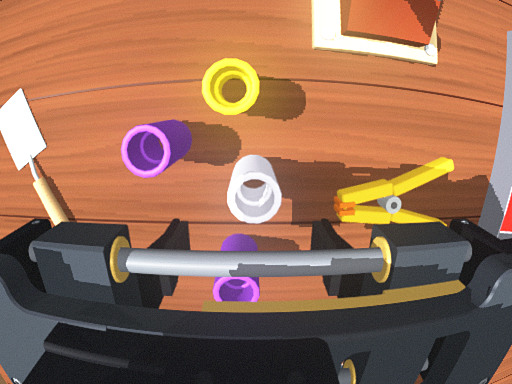

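The gripper is over white tube B, wrist (255,190), with the yellow and purple tubes clear of the fingers. Descending.

step_arm:
  slide:
    - [2, 1.5, 25]
    - [0, 0, 30]
    - [0, 0, 30]
    - [0, 0, 22]
    - [0, 0, 10]
    - [0, 0, 5]
    - [0, 0, 0]
    - [0, 0, 0]
  twist: [0, 0, 0, 0, 0, 0, 0, 0]

```text
time: 21.25
position: [0.4181, 0.1575, 0.0512]
tool_rot: [1.0, -0.0, 0.001, -0.0]
ft_force: [0.5, 0.2, 0.2]
grip_width: 0.0741
```

step_arm:
  slide:
    - [0, 0, 1]
    - [0, 0, 0]
    - [0, 0, 0]
    - [0, 0, 0]
    - [0, 0, 0]
    - [0, 0, 0]
    - [0, 0, 0]
    - [0, 0, 0]
  twist: [0, 0, 0, 0, 0, 0, 0, 0]
  jaw: 20
  force: 20

```text
time: 21.92
position: [0.4172, 0.1575, 0.0495]
tool_rot: [1.0, 0.0, 0.0, 0.0]
ft_force: [-0.0, -1.5, 5.2]
grip_width: 0.0431
```

step_arm:
  slide:
    - [0, 0, -15]
    - [0, 0, -30]
    - [0, 0, -35]
    - [0, 0, -35]
    - [0, 0, -35]
    - [0, 0, -30]
    - [20, 16, 0]
    - [25, 20, 0]
    - [30, 24, 0]
    - [30, 24, 0]
    - [30, 24, 0]
    - [25, 20, 0]
    - [15, 10, 0]
    - [0, 0, 0]
    - [0, 0, 0]
  twist: [0, 0, 0, 0, 0, 0, 0, 0, 0, 0, 0, 0, 0, 0, 0]

```text
time: 23.17
position: [0.5915, 0.0191, 0.2279]
tool_rot: [1.0, -0.001, -0.002, -0.0]
ft_force: [-0.2, 0.7, -1.2]
grip_width: 0.0429
```

step_arm:
  slide:
    - [1.5, 0, 15]
    - [0, 0, 12]
    - [0, 0, 8]
    - [0, 0, 4]
    - [0, 0, 2.5]
    - [0, 0, 0]
    - [-4, 0, 0]
    - [-4, 0, 0]
    - [-4, 0, 1]
    - [-3, 0, 1]
    - [0, 0, 0]
  twist: [0, 0, 0, 0, 0, 0, 0, 0, 0, 0, 0]

```text
time: 24.08
position: [0.5812, 0.019, 0.1877]
tool_rot: [1.0, -0.0, 0.004, 0.001]
ft_force: [5.3, -1.7, 2.2]
grip_width: 0.0429
```

step_arm:
  slide:
    - [-4, 0, 1]
    - [-4, 0, 2]
    - [-4, 0, 3]
    - [0, 0, 0]
  twist: [0, 0, 0, 0]

```text
time: 24.42
position: [0.5685, 0.0187, 0.1818]
tool_rot: [1.0, -0.0, 0.003, 0.001]
ft_force: [3.3, -0.9, 5.2]
grip_width: 0.0425
```

step_arm:
  slide:
    - [-4, 0, 1]
    - [-3, 0, 2]
    - [-1, 0, 2]
    - [0, 0, 0]
    - [0, 0, 0]
  twist: [0, 0, 0, 0, 0]

```text
time: 24.83
position: [0.5592, 0.0189, 0.176]
tool_rot: [1.0, 0.0, 0.001, 0.001]
ft_force: [1.0, -2.7, 6.6]
grip_width: 0.0424
```

```bash
python3 lk.py s20; python3 sl.py b0
```

```text
24.8833 [0.55921148 0.01885019 0.17603502] [ 1.63980485 -1.8192346   5.8101438 ] [-0.31467476 -0.58087349 -0.10148038] 0.04263118251025433
side 416
-4 121 r [13.8 20.9 25.5] X [-21.4  23.3] Y [-16.6  23.8] sat 10.0 val 133.0
2 17 r [11.7 13.3 14.6] X [-12.3  13.9] Y [-0.3 13.4] sat 4.0 val 210.0
8 14 r [11.1 12.7 15. ] X [-8.3 12. ] Y [ 3.5 13.1] sat 5.0 val 219.0
14 19 r [12.  13.4 14. ] X [-9.1 14. ] Y [ 0.3 13. ] sat 4.0 val 220.0
20 10 r [12.1 13.6 14.3] X [-11.6  12.4] Y [ 3.4 13.4] sat 4.5 val 221.0
26 21 r [12.3 13.5 14.8] X [-9.1 13.7] Y [ 1.9 14.1] sat 5.0 val 224.0
32 16 r [11.9 13.3 14.5] X [-7.1 13.1] Y [ 3.  14.4] sat 4.0 val 224.5
38 20 r [11.2 12.5 14.2] X [-6.9 12.2] Y [ 2.1 13.8] sat 5.0 val 223.5
44 15 r [11.6 13.6 14.9] X [-7.2 14. ] Y [-3.1 14. ] sat 4.0 val 223.0
50 17 r [12.6 13.3 14.5] X [-6.5 13.5] Y [ 1.6 13.9] sat 5.0 val 227.0
56 8 r [12.9 13.4 14.4] X [-0.7 13.4] Y [ 4. 13.] sat 4.0 val 234.5
62 15 r [15.8 17.7 21.9] X [-7.7 15.3] Y [ 6.7 21.3] sat 3.0 val 246.0
68 23 r [17.4 20.6 24.7] X [-18.8  13.9] Y [10.5 21.2] sat 9.0 val 219.0
74 27 r [18.4 21.4 25. ] X [-22.4  12.2] Y [11.5 21.5] sat 9.0 val 190.0
80 24 r [19.5 21.3 23.3] X [-16.1  11.9] Y [14.1 21.7] sat 10.0 val 191.0
86 11 r [20.3 21.5 22.5] X [-10.1  10. ] Y [17.9 21. ] sat 10.0 val 192.0
92 6 r [20.7 21.3 27.3] X [-3.7  3.2] Y [20.3 28.4] sat 10.5 val 180.0
98 11 r [29.  31.  33.6] X [-16.8  -0.2] Y [25.3 31.5] sat 6.0 val 66.0
104 13 r [29.6 31.7 32.5] X [-14.8   0.8] Y [28.8 31.4] sat 3.0 val 37.0
110 7 r [28.7 32.5 33.7] X [-13.8  -5.6] Y [28.  32.4] sat 4.0 val 38.0
116 1 r [33.9 33.9 33.9] X [-15.7 -15.7] Y [30. 30.] sat 9.0 val 45.0
top 0
```

View pics/s20c.png

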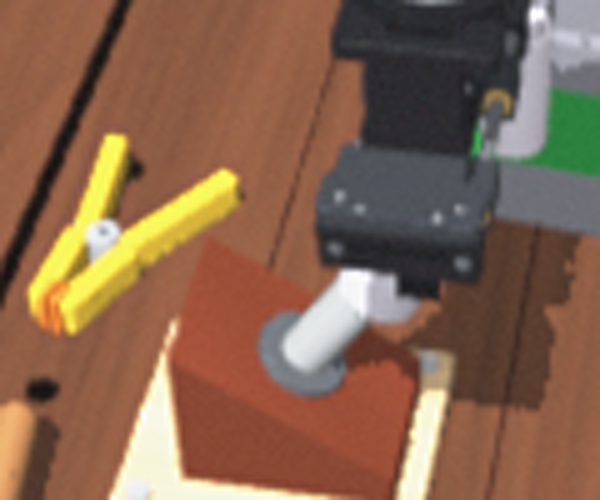

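step_arm:
  slide:
    - [1.6, 0, 2.5]
    - [1.6, 0, 2.5]
    - [1.6, 0, 2.5]
    - [1.6, 0, 2.5]
    - [0, 0, 0]
    - [0, 0, 0]
  twist: [0, 0, 0, 0, 0, 0]

```text
time: 25.48
position: [0.5658, 0.0191, 0.165]
tool_rot: [1.0, 0.0, 0.001, 0.0]
ft_force: [3.2, -1.3, 2.8]
grip_width: 0.0426
```

step_arm:
  slide:
    - [1.6, 0, 2.5]
    - [1.6, 0, 2.5]
    - [1.6, 0, 2.5]
    - [0, 0, 0]
    - [0, 0, 0]
  twist: [0, 0, 0, 0, 0]

```text
time: 25.9
position: [0.5708, 0.0193, 0.1569]
tool_rot: [1.0, -0.0, 0.001, 0.0]
ft_force: [5.0, -2.4, 0.8]
grip_width: 0.0426
```

```bash
python3 lk.py s21
```

```text
25.95 [0.57077435 0.01931592 0.15686129] [ 5.3260936  -1.89651625 -0.45147637] [-0.41469457 -1.16973712 -0.06197339] 0.04281729333087962
```

View pics/s21c.png

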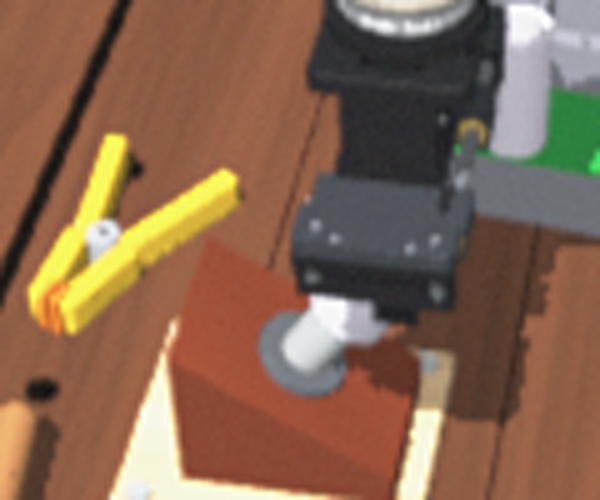

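step_arm:
  slide:
    - [2.4, 0, 2.0]
    - [2.4, 0, 2.0]
    - [0, 0, 0]
    - [0, 0, 0]
  twist: [0, 0, 0, 0]

```text
time: 26.28
position: [0.5742, 0.0196, 0.1524]
tool_rot: [1.0, 0.0, -0.001, -0.0]
ft_force: [4.0, -2.3, -1.6]
grip_width: 0.0426
```

step_arm:
  slide:
    - [1.6, 0, 2.5]
    - [0, 0, 0]
    - [0, 0, 0]
  twist: [0, 0, 0]

```text
time: 26.53
position: [0.5757, 0.0196, 0.1502]
tool_rot: [1.0, -0.0, -0.001, -0.0]
ft_force: [3.5, -2.1, -1.4]
grip_width: 0.043
```

step_arm:
  slide:
    - [1.6, 0, 2.5]
    - [0, 0, 0]
    - [0, 0, 0]
  twist: [0, 0, 0]

```text
time: 26.78
position: [0.5772, 0.0197, 0.1478]
tool_rot: [1.0, 0.0, -0.001, -0.0]
ft_force: [3.3, -1.6, -1.2]
grip_width: 0.0421
```

step_arm:
  slide:
    - [1.6, 0, 2.5]
    - [0, 0, 0]
    - [0, 0, 0]
  twist: [0, 0, 0]

```text
time: 27.03
position: [0.5782, 0.0192, 0.1457]
tool_rot: [1.0, 0.0, -0.001, 0.0]
ft_force: [-0.9, -4.8, 2.1]
grip_width: 0.0429
```

step_arm:
  slide:
    - [1.0, 0, 1.6]
    - [0, 0, 0]
    - [0, 0, 0]
  twist: [0, 0, 0]

```text
time: 27.28
position: [0.5786, 0.0189, 0.145]
tool_rot: [1.0, 0.0, -0.002, 0.001]
ft_force: [-4.9, -4.9, 9.1]
grip_width: 0.0425
```

step_arm:
  slide:
    - [1.0, 0, 1.6]
    - [0, 0, 0]
    - [0, 0, 0]
  twist: [0, 0, 0]

```text
time: 27.53
position: [0.5787, 0.0188, 0.1443]
tool_rot: [1.0, 0.0, -0.003, 0.001]
ft_force: [-7.7, -6.4, 15.8]
grip_width: 0.0424
```

```bash
python3 lk.py s22; python3 sl.py b1 | head -12
```

```text
27.5833 [0.57867416 0.01883428 0.14429913] [-7.61456074 -5.31720481 16.59192318] [-1.08853841  0.97407968 -0.1193239 ] 0.04303936413266294
side 265
-4 111 r [13.6 20.5 24.9] X [-21.3  22.9] Y [-17.   22.3] sat 11.0 val 135.0
2 15 r [10.8 13.  14.5] X [-9.8 12.4] Y [ 5.7 14.3] sat 5.0 val 220.0
8 18 r [12.  13.1 14.9] X [-9.4 14.2] Y [ 1.9 14.2] sat 5.0 val 215.0
14 14 r [11.4 13.2 15. ] X [-4.7 13.2] Y [ 4.1 15.3] sat 4.0 val 227.5
20 1 r [18.6 18.6 18.6] X [14.3 14.3] Y [11.8 11.8] sat 2.0 val 249.0
26 15 r [19.7 20.7 22.3] X [-16.5  16.8] Y [10.1 21.1] sat 4.0 val 247.0
32 24 r [20.  21.1 22.6] X [-19.9  14.7] Y [11.2 21.1] sat 8.0 val 232.5
38 20 r [19.4 21.  22.7] X [-15.1  12.4] Y [14.2 22.6] sat 9.0 val 207.5
44 14 r [20.6 21.8 22.4] X [-15.6  10.9] Y [15.  22.1] sat 10.0 val 188.5
50 9 r [19.7 20.9 22.6] X [-5.9  7.9] Y [18.8 22.1] sat 10.0 val 168.0
56 2 r [20.3 20.9 21.4] X [-3.1 -0.7] Y [20.  21.5] sat 7.5 val 141.0
```

View pics/s22c.png

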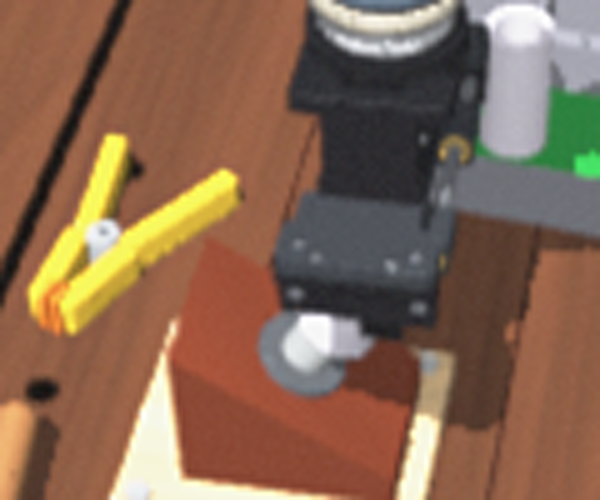

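It stopped about 26–31 mm short with a sharp axial rise. I'll relieve the load, then open the jaws slightly to check it's a true stop and not a jam.

step_arm:
  slide:
    - [-1.0, 0, -1.6]
    - [-0.6, 0.5, -1.2]
    - [0, 0, 0]
  twist: [0, 0, 0]

```text
time: 27.93
position: [0.5784, 0.0188, 0.145]
tool_rot: [1.0, -0.0, -0.001, 0.0]
ft_force: [-1.1, -4.5, 2.0]
grip_width: 0.0425
```

step_arm:
  slide:
    - [0, 0, 0]
    - [0, 0, 0]
    - [0, 0, 0]
    - [0, 0, 0]
    - [0, 0, 0]
  twist: [0, 0, 0, 0, 0]
  jaw: 52

```text
time: 28.35
position: [0.5797, 0.0196, 0.1452]
tool_rot: [1.0, 0.0, -0.0, -0.0]
ft_force: [-0.2, 0.2, 0.6]
grip_width: 0.0513
```

```bash
python3 lk.py s23; python3 sl.py b2 ; python3 - <<'E'
from h import *
c=grab('wrist','w23')
cv2.imwrite('pics/w23c.png',cv2.resize(c['color'][60:320,120:390],None,fx=2,fy=2))
E
```

```text
28.4 [0.57968945 0.01950724 0.14523444] [-0.35066666 -0.27004483  0.2158164 ] [ 0.02667229 -0.02229346  0.03952448] 0.05184219654628853
side 263
-4 114 r [14.2 21.4 25.1] X [-21.2  23.6] Y [-15.5  23. ] sat 11.0 val 134.0
2 20 r [11.3 13.2 14.8] X [-7.4 13.8] Y [ 1.2 14.3] sat 5.0 val 219.5
8 17 r [11.9 13.  14.2] X [-9.5 13.2] Y [ 3.7 13.3] sat 4.0 val 220.0
14 14 r [12.1 13.4 14.7] X [-6.7 14. ] Y [ 2.7 14. ] sat 4.5 val 226.5
20 2 r [13.  13.2 13.4] X [-0.8  4.5] Y [12.6 12.9] sat 5.5 val 231.5
26 11 r [18.8 20.5 22.4] X [-14.9  16.6] Y [ 9.5 21.3] sat 7.0 val 194.0
32 22 r [19.2 21.1 23.2] X [-9.8 18.1] Y [11.9 21.1] sat 5.5 val 241.5
38 16 r [18.8 20.9 22.3] X [-10.1  14.4] Y [16.3 21.2] sat 4.0 val 248.0
44 12 r [19.4 21.5 22.6] X [-5.7 11. ] Y [17.7 22.8] sat 11.0 val 194.5
50 9 r [20.7 21.7 22.4] X [-3.5  6. ] Y [20.  22.5] sat 9.0 val 159.0
56 1 r [24.1 24.1 24.1] X [4.1 4.1] Y [23.8 23.8] sat 7.0 val 117.0
62 2 r [33.5 33.5 33.5] X [-5.8 -2.1] Y [33.  33.5] sat 4.5 val 58.5
68 1 r [33.8 33.8 33.8] X [-1.9 -1.9] Y [33.8 33.8] sat 4.0 val 38.0
98 1 r [26.3 26.3 26.3] X [-21.7 -21.7] Y [14.9 14.9] sat 4.0 val 93.0
110 14 r [22.5 26.  27.4] X [-26.5 -20. ] Y [-6.4 15.5] sat 8.5 val 166.5
116 7 r [21.7 23.  25.2] X [-23.3 -20.6] Y [-9.7 12.3] sat 11.0 val 188.0
top 46
104 6 r [21.1 22.3 23. ] X [-22.6 -20.7] Y [-1.9  9.6] sat 3.0 val 128.5
110 15 r [20.1 22.5 27.7] X [-26.1 -17.5] Y [-5.6 20.6] sat 4.0 val 156.0
116 25 r [20.9 23.4 25.6] X [-24.8 -16.4] Y [-12.3  17.7] sat 5.0 val 181.0
```

View pics/w23c.png

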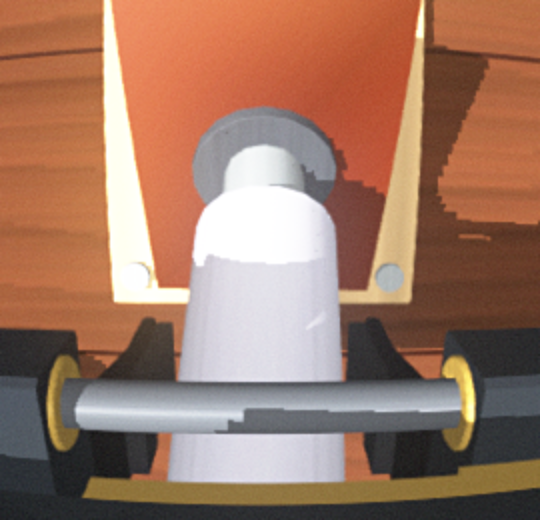

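View pics/s23c.png

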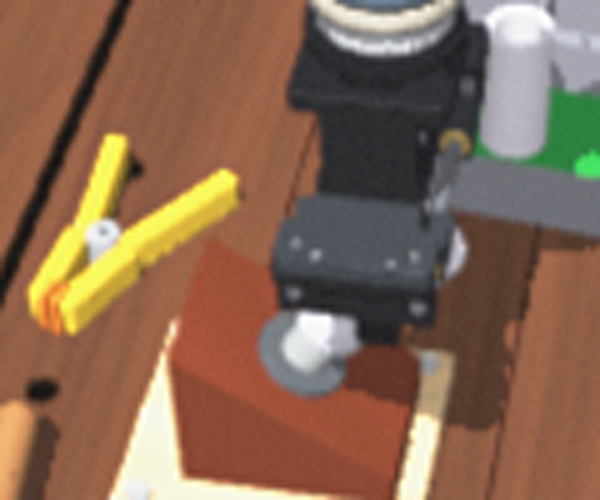

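Released, B stays put: in the wrist view about 30 mm of bare pin shows below it at (262,165), and depth puts its end at about 29–31 mm. That's a true stop, so B goes on red. I'll regrip and draw it off.

step_arm:
  slide:
    - [-0.5, 0, -2.5]
    - [0, 0, 0]
  twist: [0, 0]

```text
time: 28.72
position: [0.5794, 0.0191, 0.1482]
tool_rot: [1.0, 0.0, 0.0, 0.0]
ft_force: [-0.2, 0.7, 0.1]
grip_width: 0.0519
```

step_arm:
  slide:
    - [0, 0, 0]
    - [0, 0, 0]
    - [0, 0, 0]
    - [0, 0, 0]
    - [0, 0, 0]
  twist: [0, 0, 0, 0, 0]
  jaw: 20
  force: 20

```text
time: 29.13
position: [0.5791, 0.0189, 0.1479]
tool_rot: [1.0, 0.0, -0.0, 0.0]
ft_force: [-0.7, -1.0, 0.5]
grip_width: 0.0424
```

step_arm:
  slide:
    - [-2.7, 0, -4.2]
    - [-4.2, 0, -6.8]
    - [-5.3, 0, -8.5]
    - [-4.5, 0, -7.2]
    - [0, 0, 0]
    - [0, 0, 0]
  twist: [0, 0, 0, 0, 0, 0]

```text
time: 29.63
position: [0.5626, 0.0191, 0.1756]
tool_rot: [1.0, 0.0, 0.001, 0.0]
ft_force: [0.6, 0.2, -1.5]
grip_width: 0.0431
```

```bash
python3 lk.py s24
```

```text
29.6833 [0.56258476 0.01908438 0.17511022] [ 0.30780144 -0.23743645 -1.43771688] [-0.04714356 -0.02028833  0.05037761] 0.04280495750854696
```

View pics/s24c.png

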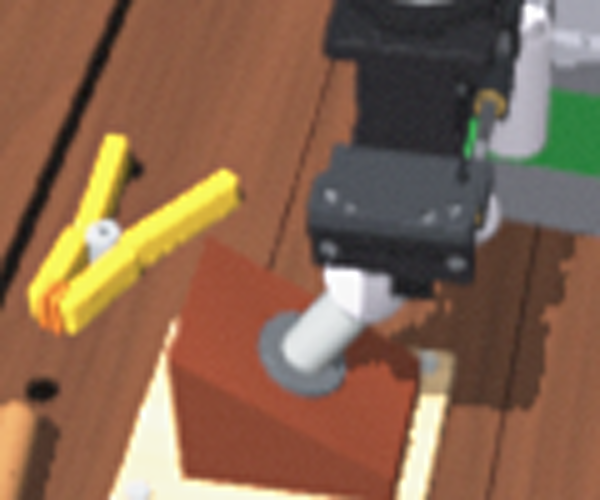

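step_arm:
  slide:
    - [4, 0, -2.5]
    - [4, 0, -2.2]
    - [4, 0, -2]
    - [4, 0, -1.8]
    - [4, 0, -1.5]
    - [4, 0, -1]
    - [0, 0, 0]
  twist: [0, 0, 0, 0, 0, 0, 0]

```text
time: 30.27
position: [0.5844, 0.0191, 0.184]
tool_rot: [1.0, 0.0, -0.004, -0.0]
ft_force: [-4.3, -1.1, -4.0]
grip_width: 0.0429
```

```bash
python3 lk.py s25
```

```text
30.3167 [0.58432601 0.01907877 0.18405179] [-4.69238565 -0.91385215 -4.10978709] [-0.26851702  1.11450075 -0.03303281] 0.04311153980848935
```

View pics/s25c.png

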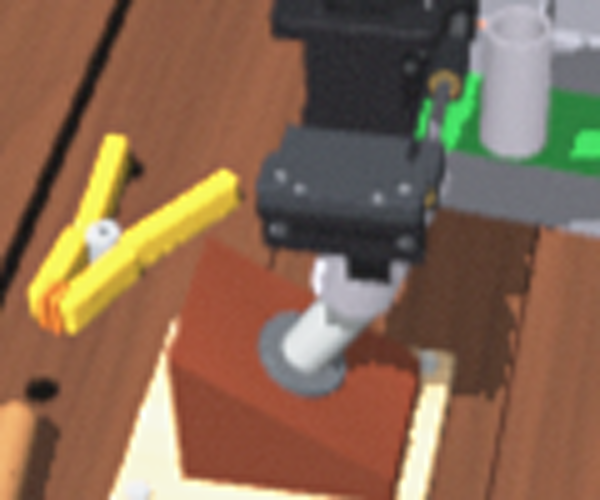

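step_arm:
  slide:
    - [4, 0, -1]
    - [4, 0, -0.5]
    - [4, 0, 0]
    - [4, 0, 0]
    - [4, 0, 0]
    - [2, 0, 0]
    - [0, 0, 0]
  twist: [0, 0, 0, 0, 0, 0, 0]

```text
time: 30.9
position: [0.6044, 0.0191, 0.1843]
tool_rot: [1.0, 0.0, -0.006, -0.0]
ft_force: [-7.8, -2.1, -6.0]
grip_width: 0.0425
```

```bash
python3 lk.py s26
```

```text
30.95 [0.6043212  0.01915619 0.18434955] [-8.15174707 -2.16932474 -6.14765005] [-0.35755801  1.46457256  0.0536839 ] 0.04243699490080211
```

View pics/s26c.png

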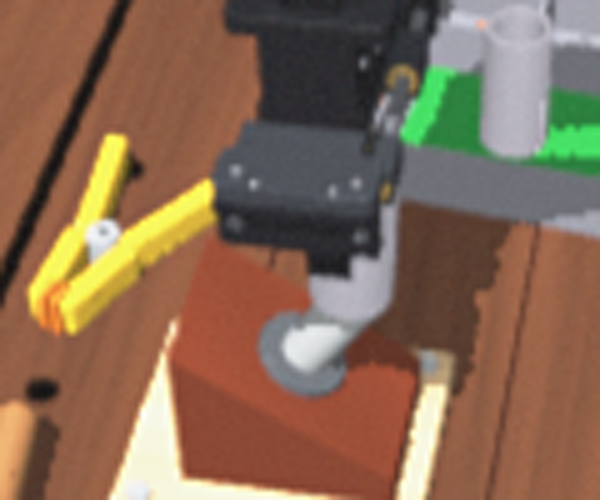

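step_arm:
  slide:
    - [2, 0, -8]
    - [0, 0, -20]
    - [0, 0, -22]
    - [0, 0, 0]
  twist: [0, 0, 0, 0]

```text
time: 31.28
position: [0.6154, 0.0188, 0.2418]
tool_rot: [1.0, -0.0, 0.006, 0.001]
ft_force: [0.4, -0.4, -0.7]
grip_width: 0.0427
```

```bash
python3 lk.py s27
```

```text
31.3333 [0.61410735 0.01888126 0.23996486] [ 0.54716575 -0.11962997 -1.48932578] [-1.37374882e-02  8.12234623e-05  1.89730665e-02] 0.04241937192120199
```

View pics/s27c.png

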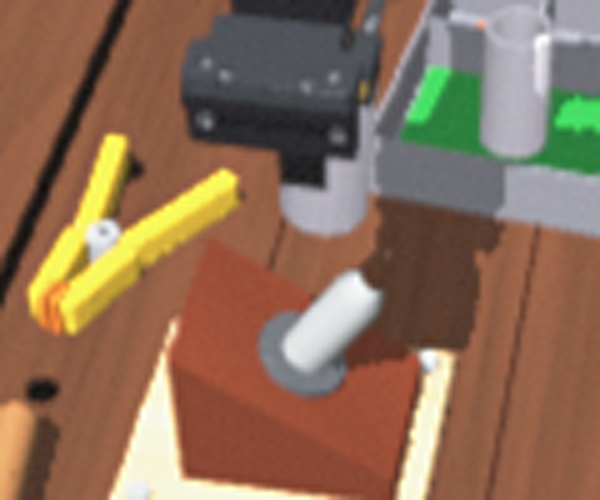

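B hangs nearly upright, clear of the pin. I'll carry it to red.

step_arm:
  slide:
    - [-12, 15, 0]
    - [-23, 30, 0]
    - [-23, 30, 0]
    - [-23, 30, 0]
    - [-23, 30, 0]
    - [-23, 30, 0]
    - [-23, 30, 0]
    - [-23, 30, 0]
    - [-22, 30, 0]
    - [-11, 15, 0]
    - [0, 0, 0]
    - [0, 0, 25]
    - [0, 0, 30]
    - [0, 0, 0]
    - [0, 0, 0]
  twist: [0, 0, 0, 0, 0, 0, 0, 0, 0, 0, 0, 0, 0, 0, 0]

```text
time: 32.58
position: [0.4041, -0.2496, 0.1807]
tool_rot: [1.0, 0.0, -0.001, -0.002]
ft_force: [0.1, -0.5, -1.9]
grip_width: 0.0429
```

```bash
python3 lk2.py s28
```

```text
32.6333 [ 0.40503416 -0.25052517  0.18194518] [ 0.19809041  0.14126076 -0.46477362] 0.04265598530698257
```

View pics/s28c.png

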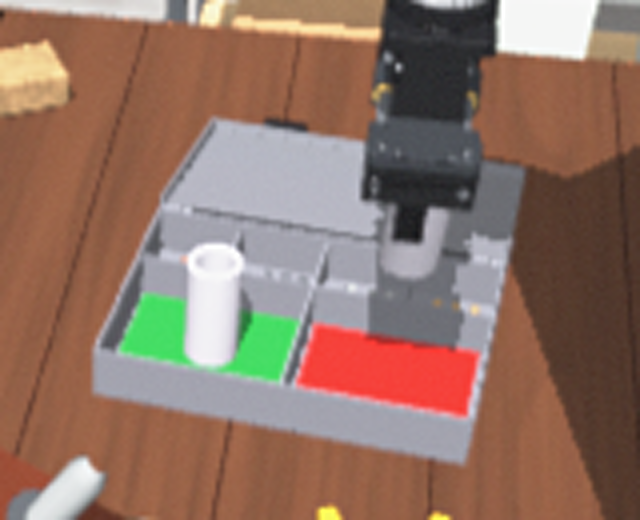

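View pics/s28w.png

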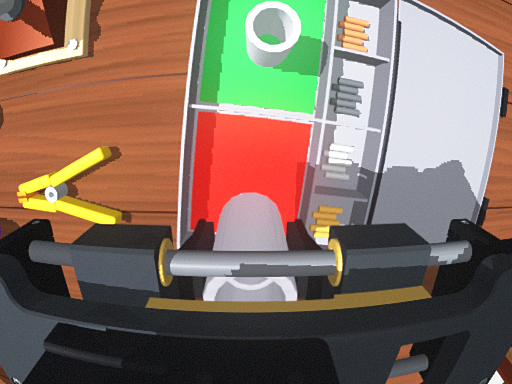

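step_arm:
  slide:
    - [-1, 0, 20]
    - [0, 0, 30]
    - [0, 0, 30]
    - [0, 0, 22]
    - [0, 0, 10]
    - [0, 0, 0]
    - [0, 0, 0]
  twist: [0, 0, 0, 0, 0, 0, 0]

```text
time: 33.27
position: [0.4046, -0.2516, 0.0708]
tool_rot: [1.0, 0.0, 0.001, 0.001]
ft_force: [0.5, -0.6, -3.0]
grip_width: 0.0428
```

step_arm:
  slide:
    - [0, 0, 3]
    - [0, 0, 3]
    - [0, 0, 0]
    - [0, 0, 0]
  twist: [0, 0, 0, 0]

```text
time: 33.6
position: [0.4038, -0.2512, 0.0647]
tool_rot: [1.0, 0.0, 0.0, 0.0]
ft_force: [0.5, -0.5, -2.0]
grip_width: 0.0427
```

step_arm:
  slide:
    - [0, 0, 1.5]
    - [0, 0, 1.5]
    - [0, 0, 0]
    - [0, 0, 0]
  twist: [0, 0, 0, 0]

```text
time: 33.93
position: [0.4034, -0.2509, 0.061]
tool_rot: [1.0, -0.0, -0.0, -0.0]
ft_force: [0.5, 0.8, -2.1]
grip_width: 0.0426
```

step_arm:
  slide:
    - [0, 0, 1.5]
    - [0, 0, 1.5]
    - [0, 0, 0]
    - [0, 0, 0]
  twist: [0, 0, 0, 0]

```text
time: 34.27
position: [0.4045, -0.2512, 0.0595]
tool_rot: [1.0, -0.0, 0.001, 0.001]
ft_force: [1.4, 2.7, 12.1]
grip_width: 0.0423
```

step_arm:
  slide:
    - [0, 0, 1.5]
    - [0, 0, 0]
    - [0, 0, 0]
  twist: [0, 0, 0]

```text
time: 34.52
position: [0.4051, -0.2513, 0.0586]
tool_rot: [1.0, -0.001, 0.002, 0.001]
ft_force: [2.7, 3.8, 16.6]
grip_width: 0.0427
```

```bash
python3 lk2.py s29
```

```text
34.5667 [ 0.40509177 -0.251283    0.05854524] [ 2.89587413  3.41993607 17.07326643] 0.042723157345712595
```

View pics/s29c.png

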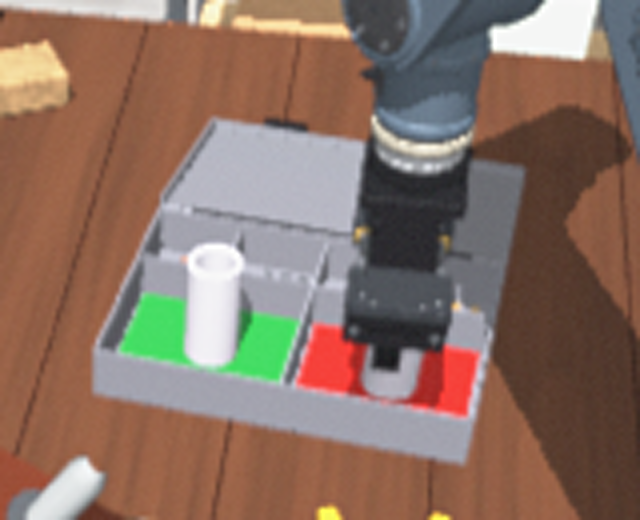

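B is flat on red, base at crop (388,390). Release and retreat.

step_arm:
  slide:
    - [0, 0, -1.5]
    - [0, 0, 0]
  twist: [0, 0]

```text
time: 34.78
position: [0.404, -0.2512, 0.0587]
tool_rot: [1.0, 0.0, 0.001, 0.001]
ft_force: [1.6, 1.1, 4.6]
grip_width: 0.0424
```

step_arm:
  slide:
    - [0, 0, 0]
    - [0, 0, 0]
    - [0, 0, 0]
    - [0, 0, 0]
    - [0, 0, 0]
  twist: [0, 0, 0, 0, 0]
  jaw: 62

```text
time: 35.2
position: [0.4033, -0.2508, 0.0578]
tool_rot: [1.0, -0.0, -0.0, -0.0]
ft_force: [-0.5, 0.5, 0.4]
grip_width: 0.0605
```

step_arm:
  slide:
    - [0, 0, -10]
    - [0, 0, -25]
    - [0, 0, -35]
    - [0, 0, -35]
    - [0, 0, -35]
    - [0, 0, -35]
    - [0, 0, 0]
    - [0, 0, 0]
    - [0, 0, 0]
  twist: [0, 0, 0, 0, 0, 0, 0, 0, 0]

```text
time: 35.95
position: [0.403, -0.2504, 0.2332]
tool_rot: [1.0, 0.0, -0.0, -0.0]
ft_force: [0.2, -0.3, -0.2]
grip_width: 0.062
```

```bash
python3 lk2.py s30; python3 - <<'E'
from h import *
c=load('s30');P=pts(c)
for n,x,y in [('A',.549,-.268),('B',.403,-.251)]:
    m=(abs(P[...,0]-x)<.04)&(abs(P[...,1]-y)<.04)&(P[...,2]>.02)&(P[...,2]<.12)
    q=P[m]
    print(n,q[:,2].max())
    for lo,hi in [(.03,.05),(.05,.07),(.07,.085),(.09,.1)]:
        k=q[(q[:,2]>lo)&(q[:,2]<hi)]; print(lo,len(k),cv2.minEnclosingCircle(k[:,:2].astype(np.float32)), k[:,0].min(),k[:,0].max())
E
```

```text
36.0 [ 0.40265241 -0.25010491  0.23232737] [ 0.20862926  0.20017991 -0.14725608] 0.06191288115787515
A 0.09702145854292143
0.03 70 ((0.5463401675224304, -0.2621746063232422), 0.021593352779746056) 0.525343810538998 0.5678293841725132
0.05 71 ((0.5470432639122009, -0.2625691294670105), 0.02134888246655464) 0.525813059880282 0.5682734910346596
0.07 70 ((0.5478724241256714, -0.265035480260849), 0.022117044776678085) 0.5268306638136708 0.5648211262074035
0.09 62 ((0.546631395816803, -0.26568615436553955), 0.02359304577112198) 0.5253615136667257 0.5676233499826252
B 0.0964630082598058
0.03 68 ((0.39888283610343933, -0.2460269331932068), 0.021950896829366684) 0.3775556316514781 0.4206862000779098
0.05 74 ((0.3992246985435486, -0.24691694974899292), 0.02180911786854267) 0.37770712932457473 0.42066292555666385
0.07 85 ((0.39972996711730957, -0.2482663244009018), 0.022350413724780083) 0.37752895505284734 0.4205598294242594
0.09 60 ((0.3981039822101593, -0.2481779158115387), 0.022488204762339592) 0.3784984769228412 0.41884237123450485
```

View pics/s30.png

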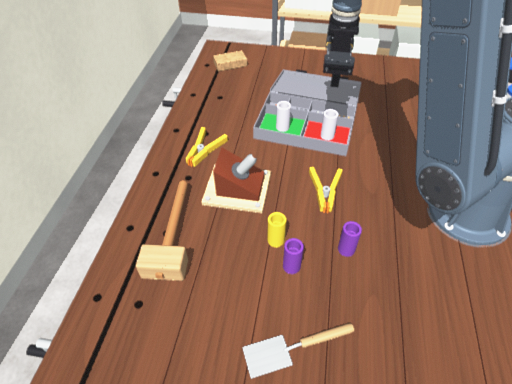

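View pics/s30w.png

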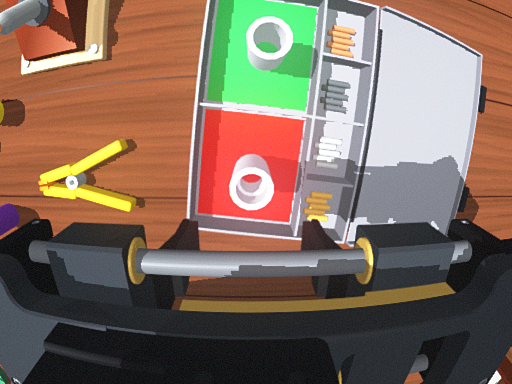

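Both stand upright, A on green at (284,115) and B on red at (330,123). The mallet, spatula and clamps haven't moved. Handing in.

```bash
python3 -c "
from rig import robot
print(robot.hand_in(), robot.get_obs()['time'])"
```

```text
the job is handed in; nothing more can be done
the job is handed in; nothing more can be done
```

Both sleeves are tried and sorted, and I handed the job in at about 36 s of the 72 s allowed.

- **Sleeve A (far one, tried first):** It passed the 31 mm stop point freely. About 7–8 mm above the collar it met roughly 9.5 N along the pin and some sideways load. I relaxed that and opened the jaws, and it slid fully home on the collar by itself. It now stands upright on the green liner.
- **Sleeve B (tried after A was sorted):** It stopped short, and the push along the pin rose to about 18 N before I backed off. With the jaws opened it stayed there, its lower end about 29–31 mm from the collar against the expected 31 mm. One depth reading under load suggested nearer 26 mm. It now stands upright on the red liner.

**Last checks:** Depth puts both sleeve tops at 96–97 mm (95 mm expected). Their axes are plumb to within about 3 mm of measurement scatter. The gripper was open and clear above the box. In the side view the mallet, spatula, clamps and coloured tubes were where they started. The wrist-force readings I saw peaked at about 19 N.

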